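Wind the router lift up to its stop

ROBOT

A 6-joint arm with a two-finger parallel gripper is mounted at the origin on the work surface. World frame = base frame: x ahead of the robot, y to its left, z up, the work surface at z = 0. Lengths are in mm, angles in rad, forces in N, time in s.
With the tool pointing down it reaches from about 400 to 925 mm from the base axis. Payload 12.5 kg.
Tool frame: the origin (TCP) lies midway between the tips of the shut fingers; the grasp point (between the pads) lies 19 mm behind it; z points along the fingers, y is the direction in which the jaws open and shut (so a half turn about z gives the same grasp; the last joint's range is limited). The gripper opens to 95 mm and grips with 3 to 60 N. Pads are 20 mm wide; open, the fingers measure 119 mm over their backs; the gripper's body (75 mm by 180 mm) begins 59 mm behind the grasp point.
Start: joints at [1.144, 0.491, 1.559, -0, 1.092, -0.106], TCP at [197.062, 593.139, 214.661] pointing down, gripper open.
Joint ranges: [-3.1, 3.1], [-0.84, 2.19], [0.05, 2.79], [-1.13, 4.28], [0.06, 2.93], [-2.69, 2.69]. Speed limits (rad/s): [2.22, 2.22, 2.79, 3.14, 3.14, 3.14].

INTERFACE

Orientations are given as [roll, pitch, yaw] about the fixed x, y, z axes, in that order (R = Rz(yaw) Ry(pitch) Rx(roll)).
In Python, from cell import env gives the robot as it stands.
- The arm moves only by the tool drive_tool, never from a script. Its argument "increments" is a list of rows, each a list of 2 entries, a list of its own where there are three numbers: the shift along the tool's x, y, z as a fraction of full scale, then the turn, a rotation vector about the tool's x, y, z as a fraction of full scale. In form: [[[x, y, z], [ax, ay, az]], ...]. A call has 1 to 5 rows; each row shifts and turns the commanded pose from where the row before left it, along the tool's axes as they then stand; what a row does not reach is not made up. Full scale, the value 1, is 30 mm for a shift and 0.08 rad for a turn. A row lasts 1/12 s, in which the tool goes at most 41.7 mm and 7.16 degrees, less where a joint would pass 70% of its speed; a pose out of reach is approached as far as the arm can. A call with a number of a shift or a turn outside -1 to 1 is refused whole. A call with a gripper value outside its range is refused whole. "jaw" is the opening, from -1 (shut) to 1 (fully open), so that 0 is half open, set as the call begins (left out, the last holds). The fingers move at their own pace and stop on an object; the grip force is fixed at half the most. Time passes only in rows, so rows that do not move let the fingers close. It gives the time, the measured TCP pose, the force and the opening at its end, in the units of the state.
- env.state(): the state, without advancing time (a new reading comes with each control period).
- env.read_camera(name): name is "scene" or "side" or "wrist"; returns a dict with "pixels" (384x512x3 uint8, blue, green, red), "vertical_fov" (degrees; the focal length in pixels is half the picture's height over the tangent of half this angle, whatever the lens; pixels are square), "cx", "cy" (the principal point, pixels), "world_to_cam" (4x4, takes a point from world to camera coordinates). Camera axes: x right, y down, z forward; pixel columns grow to the right and rows downward; lengths in mm; the calibration is good to about 2 mm. A picture is of the moment at which its call begins. There is no depth.
- env.job_done(): hands the job in, once; it reports no verdict.
Trained networks look in a picture, given as the dict that the camera call returned (one of the last four; its "shot" number tells which), for a name from the list of things; names that differ only in an ending like _2 or _b are one class to them, and where a whole thing is asked for, a point or a joint stands for the part that bears it (a point fixed in the world has none). Each returns a list of dicts, best first, with "score" (0 to 1); they miss things now and then, are a little off and sometimes report something else, mostly with a low value. They report only what shows in the picture. A call takes as long as a camera call. They do not tell look-alikes from the thing itself.
- env.boxes_of(target, picture): "point" ([x, y, z] in mm, in world coordinates, good to about 4 mm: the middle of the surface that is visible of it).
- env.tip_of(target, picture): "point" ([x, y, z] in mm, in world coordinates, good to about 4 mm: a listed point, or the origin of a listed thing).
The state is a dict: "t": time; "joints": joint angles; "qvel": joint speeds; "tau": joint torques, N m; "eef_pos": TCP position; "tcp_rot": TCP orientation; "ft_force": force on the tool from outside, world axes, zero at the start; "moment": the same for the moment, N m; "opening": opening from 0.0 (shut) to 1.0 (fully open).
Only numpy, scipy, OpenCV 4.12 (cv2) and the standard library are available. Lean on these libraries where they do the work, as an engineer would, in place of code of your own. Each camera call takes 0.05 s, during which the arm holds its last target.

TASK

Take the loose crank from the bench, fit it fully home on the square shaft of the router lift without forcing it down, and wind it clockwise by its knob until the lift comes up firm against its stop, without straining it further. Leave the crank on the shaft and let go; leave the oil tin, the wrench and the folding rule where they are.

Things in the scene. Friction and masses are not known exactly. Their poses are not given: they have to be found in the camera images.
- router_top: Router top: a flat plywood slab 300 x 360 x 40 mm fixed on the bench, with an aluminium lift plate on it. Origin at the centre of its underside, z up; its top face is at z 40 mm. The cutter stands in a hole at its own (10, 75) mm and the square shaft at its own (-40, -55) mm. The collet wrench lies along its far (own +x) edge.
- shaft_seat (a point): Centre of the top of the round steel collar (44 mm across, 48 mm above the bench) from which the lift's vertical square shaft stands: 20 x 20 mm, 26 mm tall above this point, its top 4 mm tapering to 16 x 16 mm. The shaft may stand turned at any angle about the vertical, which this entry does not tell (its axes are the router top's): see or feel it. Turning it takes about 0.24 N m.
- cutter_hole (a point): Where the cutter comes up through the lift plate, at the top face of the slab; 139 mm from the shaft axis. The cutter, 24 mm across, stands at most 35 mm above the slab.
- lift (a joint): Lift height (m), 0 to 0.009 at the start; up 12 mm per full turn of the shaft clockwise seen from above. Winding takes about 0.24 N m (3 N at the knob) until, at about 0.028 (1.6 to 2.3 turns on), the lift comes hard up to its stop; the crank then goes on only against the sprung coupling (see shaft). Let go, the lift stays up.
- crank: The loose crank, dark steel, about 0.46 kg, lying flat on the bench. Origin on the socket's axis at the underside, z up, x along the bar towards the knob. Square hub 36 x 36 mm, 52 mm tall, sides along x and y; a flat bar 22 mm wide, 8 mm thick, flush with the underside, runs to the knob, 80 mm from the hub's axis. Fully home, its underside rests on the collar.
- crank_hub (a point): Centre of the crank's hub, half-way up, 26 mm above the underside. Axes as the crank's.
- crank_socket (a point): Centre of the socket's mouth on the crank's underside; axes as the crank's. The socket opens downwards, 22.5 x 22.5 mm with sides along the hub's, 28 mm deep: 1.25 mm play all round on the shaft, or about 0.13 rad of turn either way; every quarter turn fits alike. It slips down under about 5 to 15 N once in line; a firm stop higher up means it is not.
- crank_grip (a point): Centre of the crank's wooden knob, 80 mm from the hub axis and 36 mm above the underside. The knob is an upright cylinder 26 mm across, from 12 to 58 mm above the underside, and spins freely on its pin, so that it can be held at a fixed gripper angle while the crank goes round.
- oil_tin: Bystander: oil tin, upright can 64 mm across, 130 mm tall. Origin at the centre of its underside.
- collet_wrench: Bystander: steel wrench 150 mm long lying on the router top. Origin near the middle.
- folding_rule: Bystander: folded wooden rule, 235 x 32 x 14 mm, flat on the bench.
- shaft (a joint): Twist (rad, clockwise positive) of the sprung coupling between the square shaft end and the lift's screw, 0 at rest; 1.6 N m per rad (20 N at the knob per rad). Free winding twists it about 0.15. Pressed at the stop it twists further: 0.25 to 0.5 (5 to 10 N at the knob) is firm; over 0.65 (13 N) strains the lift. Let go, the crank springs back by the twist.
Things that resemble listed ones, but are neither listed nor needed, are in the scene too. Several things look just like the crank: the one meant starts nearest to the robot's base.

How it is judged (in metres and radians):
On the way, in this order (a step that is already met when the one before it is completed fails the run):
1. the crank sits fully home on the square shaft while the lift is still down (horizontal distance between crank_socket and shaft_seat below 0.004 m and z of crank_socket in the frame of shaft_seat between -0.004 and 0.004 m and angle between crank_socket's own z axis and vertical below 0.12 rad and value of joint lift below 0.015 m), for 0.2 s.
2. the lift is wound firm against its stop with the crank home (over 0.22 rad of twist in the sprung coupling) (value of joint lift above 0.0277 m and value of joint shaft above 0.22 rad and horizontal distance between crank_socket and shaft_seat below 0.004 m and z of crank_socket in the frame of shaft_seat between -0.004 and 0.004 m and angle between crank_socket's own z axis and vertical below 0.12 rad), for 0.1 s.
At the end, for the whole second after the job is handed in: The lift stands up at its stop (above 27.7 mm), the crank is at rest on the shaft, fully home on the collar (socket mouth within 4 mm of the seat in height and sideways, tilted less than 7 degrees), and released (value of joint lift above 0.0277 m and horizontal distance between crank_socket and shaft_seat below 0.004 m and z of crank_socket in the frame of shaft_seat between -0.004 and 0.004 m and angle between crank_socket's own z axis and vertical below 0.12 rad and linear speed of crank below 0.02 m/s); the robot touches nothing.
It fails at once if the crank is forced down: over 45 N between crank and lift while it is not yet home (contact force between crank and router_top above 45 N and z of crank_socket in the frame of shaft_seat above 0.006 m).
It fails at once if the lift is strained: crank forced on at the stop, over 0.65 rad of twist in the sprung coupling (value of joint shaft above 0.65 rad).
It fails at once if the oil tin is disturbed (moved over 30 mm) (distance of oil_tin from where it was at the start of the episode above 0.03 m).
It fails at once if the wrench is disturbed (moved over 30 mm) (distance of collet_wrench from where it was at the start of the episode above 0.03 m).
It fails at once if the folding rule is disturbed (moved over 30 mm) (distance of folding_rule from where it was at the start of the episode above 0.03 m).
It also fails if it takes over 72 s, if anything falls off the work surface, if the arm or the gripper's body presses on something with over 40 N, if the wrist force passes 120 N, or if a joint passes its speed limit or range.

## Working session

There is one attempt and no reset: what is moved stays moved. The work goes in short steps, Python scripts to look and compute and a tool call to move; the robot and the scene stay as the last step left them, time stands still between calls to the robot, and variables do not carry over. Pictures are saved under pics/ and viewed, and the job is handed in when it is done.

Besides the shell and the picture viewer there is one more tool, called after "Call:" as name([rows], argument=value, ...), one row to a line, values as JSON. drive_tool: Moves the arm, as the interface text tells. Its arguments: {"type":"object","properties":{"increments":{"type":"array","items":{"type":"array"}},"jaw":{"type":"number"}},"required":["increments"]}

```bash
ls; mkdir -p pics; python3 - <<'E'
from cell import env
import cv2
print(env.state())
for n in ["scene","side","wrist"]:
    p=env.read_camera(n); cv2.imwrite(f"pics/{n}0.png",p["pixels"])
    print(n,p["vertical_fov"],p["cx"],p["cy"],p["world_to_cam"])
    for t in ["crank","crank_grip","crank_hub","router_top","shaft_seat","oil_tin","folding_rule","collet_wrench"]:
        try: print(t,[(round(d["score"],2),[round(float(v)) for v in d["point"]]) for d in env.tip_of(t,p)])
        except Exception as e: print(t,e)
print(env.state()["t"])
E
```

```text
pics
{'t': 0.0, 'joints': array([ 1.14438630e+00,  4.91570399e-01,  1.55945057e+00,  3.96035662e-05,
        1.09168712e+00, -1.05610131e-01]), 'qvel': array([ 0.00084814,  0.00145851, -0.00020304, -0.00015204,  0.00302192,
        0.00133076]), 'tau': array([ 2.65406896e-03, -6.12656379e+01, -2.58181947e+01,  6.92912028e-02,
        4.82244138e-02, -1.30177409e-04]), 'eef_pos': array([196.95413263, 592.90321572, 214.05462551]), 'tcp_rot': array([-3.14048714e+00, -1.52510622e-04,  2.82077439e+00]), 'ft_force': array([-0.0806244 , -0.38970732,  0.7691526 ]), 'moment': array([ 0.02545114, -0.05355505, -0.0369399 ]), 'opening': 1.001627597969102}
scene 55.160640154343525 258.1829553023925 191.97489369832408 [[ 4.14148461e-01  9.09947017e-01  2.18512832e-02 -1.80666160e+02]
 [ 5.17432565e-01 -2.15615342e-01 -8.28114464e-01 -2.27167530e+02]
 [-7.48828814e-01  3.54268896e-01 -5.60132981e-01  1.58732489e+03]
 [ 0.00000000e+00  0.00000000e+00  0.00000000e+00  1.00000000e+00]]
crank [(0.91, [635, -433, 3]), (0.61, [500, -361, -2]), (0.56, [772, -175, 0]), (0.32, [428, -389, 36])]
crank_grip [
[... 822 characters left out ...]
), (0.68, [496, -359, 27]), (0.51, [772, -178, 26])]
router_top [(0.92, [608, 147, -3])]
shaft_seat [(0.74, [565, 97, 50]), (0.73, [501, -364, -3])]
oil_tin [(0.74, [709, -270, 1])]
folding_rule [(0.8, [261, 365, 2])]
collet_wrench [(0.48, [732, 200, 39])]
wrist 61.31208080062263 259.36620090711887 196.45867581749738 [[ 3.14662330e-01  9.49203566e-01  4.56993421e-04 -6.25458962e+02]
 [ 9.22106826e-01 -3.05793867e-01  2.37084609e-01 -2.70551411e+01]
 [ 2.25181302e-01 -7.41801987e-02 -9.71488898e-01  3.89631628e+02]
 [ 0.00000000e+00  0.00000000e+00  0.00000000e+00  1.00000000e+00]]
crank []
crank_grip []
crank_hub []
router_top []
shaft_seat []
oil_tin []
folding_rule []
collet_wrench []
1.35
```

View pics/scene0.png

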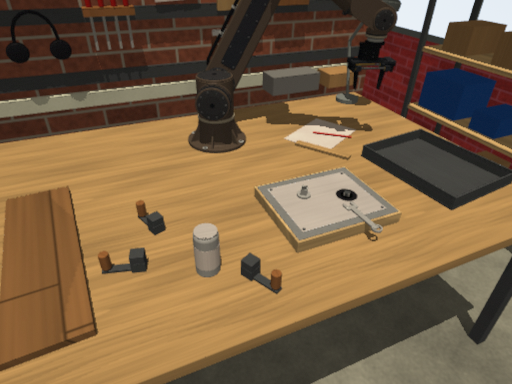

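View pics/side0.png

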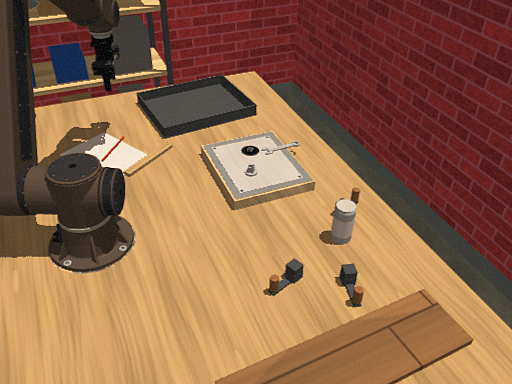

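View pics/wrist0.png

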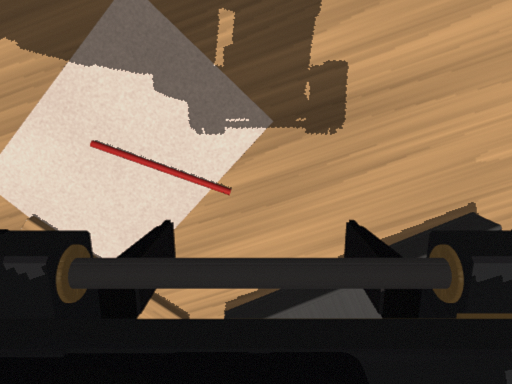

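```bash
cat > h.py <<'E'
from cell import env
import numpy as np, cv2
from scipy.spatial.transform import Rotation as R
def st():
    s=env.state(); return s
def T():
    s=env.state(); return R.from_euler('xyz',s['tcp_rot']).as_matrix(), np.array(s['eef_pos'])
def plan(x,y,z,yaw,dn=True):
    """increments in tool frame needed (assuming straight-down tool)"""
    Rm,p=T(); d=Rm.T@(np.array([x,y,z])-p)
    Rt=R.from_euler('xyz',[np.pi,0,yaw]).as_matrix()
    rv=R.from_matrix(Rm.T@Rt).as_rotvec()
    print('t',env.state()['t'],'pos',p.round(1),'rpy',env.state()['tcp_rot'].round(3),'tool d',(d/30).round(2),'rot',(rv/.08).round(2))
def proj(p,P):
    f=192/np.tan(np.radians(p['vertical_fov']/2)); c=(p['world_to_cam']@np.append(P,1))[:3]
    return np.array([p['cx']+f*c[0]/c[2],p['cy']+f*c[1]/c[2]])
def ray(p,uv,z):
    f=192/np.tan(np.radians(p['vertical_fov']/2)); M=p['world_to_cam']; Rm=M[:3,:3]; o=-Rm.T@M[:3,3]
    d=Rm.T@np.array([(uv[0]-p['cx'])/f,(uv[1]-p['cy'])/f,1]); return o+d*(z-o[2])/d[2]
E
python3 - <<'E'
from h import *
M=np.array([[ 3.14662330e-01,9.49203566e-01,4.56993421e-04,-6.25458962e+02],[ 9.22106826e-01,-3.05793867e-01,2.37084609e-01,-2.70551411e+01],[ 2.25181302e-01,-7.41801987e-02,-9.71488898e-01,3.89631628e+02]])
o=-M[:,:3].T@M[:,3]; Rm,p=T(); print(o,Rm.T@(o-p), Rm.T@M[:,:3].T)
plan(566,97,215,1.74)
plan(566+90,97,215,1.74)
E
```

```text
[134.0183473  614.31753248 385.22298909] [  66.50383918    0.22896152 -170.56373003] [[ 6.77074079e-04 -9.71494646e-01 -2.37060527e-01]
 [ 9.99999706e-01  5.72526719e-04  5.09855941e-04]
 [-3.59598714e-04 -2.37060802e-01  9.71494748e-01]]
t 1.35 pos [197.1 593.1 214.7] rpy [3.141 0.    2.821] tool d [-1.689e+01 -1.182e+01 -1.000e-02] rot [ 0.   -0.   13.51]
t 1.35 pos [197.1 593.1 214.7] rpy [3.141 0.    2.821] tool d [-1.973e+01 -1.087e+01 -1.000e-02] rot [ 0.   -0.   13.51]
```

```bash
cat >> h.py <<'E'
def rows(x,y,z,yaw,n=None,smax=1.0,per=5):
    Rm,p=T(); yaw0=env.state()['tcp_rot'][2]
    d=np.array([x,y,z])-p; dy=(yaw-yaw0+np.pi)%(2*np.pi)-np.pi
    if n is None: n=int(np.ceil(max(np.linalg.norm(d)/(30*smax),abs(dy)/.08)))
    Rf=R.from_euler('xyz',[np.pi,0,yaw]).as_matrix()
    rt=(R.from_matrix(Rm.T@R.from_euler('xyz',[np.pi,0,yaw0]).as_matrix()).as_rotvec()/.08)
    out=[]
    for i in range(n):
        c=R.from_euler('xyz',[np.pi,0,yaw0+dy*i/n]).as_matrix()
        t=c.T@(d/n)/30; r=[0,0,-dy/n/.08]
        if i==0: r=[rt[0],rt[1],r[2]]
        out.append([[round(float(v),2)+0. for v in t],[round(float(v),2)+0. for v in r]])
    print('t',env.state()['t'].__round__(2),'at',p.round(1),'yaw',round(yaw0,3),'F',env.state()['ft_force'].round(1),'n',n)
    for i in range(0,n,per): print(out[i:i+per])
E
python3 -c "
from h import *
rows(574,47,150,1.74)"
```

```text
t 1.35 at [197.1 593.1 214.7] yaw 2.821 F [ 0.8  0.4 -0.2] n 23
[[[-0.77, -0.58, 0.09], [0.0, 0.0, 0.59]], [[-0.79, -0.54, 0.09], [0.0, 0.0, 0.59]], [[-0.82, -0.5, 0.09], [0.0, 0.0, 0.59]], [[-0.84, -0.47, 0.09], [0.0, 0.0, 0.59]], [[-0.86, -0.43, 0.09], [0.0, 0.0, 0.59]]]
[[[-0.88, -0.38, 0.09], [0.0, 0.0, 0.59]], [[-0.9, -0.34, 0.09], [0.0, 0.0, 0.59]], [[-0.91, -0.3, 0.09], [0.0, 0.0, 0.59]], [[-0.93, -0.26, 0.09], [0.0, 0.0, 0.59]], [[-0.94, -0.21, 0.09], [0.0, 0.0, 0.59]]]
[[[-0.95, -0.17, 0.09], [0.0, 0.0, 0.59]], [[-0.95, -0.12, 0.09], [0.0, 0.0, 0.59]], [[-0.96, -0.08, 0.09], [0.0, 0.0, 0.59]], [[-0.96, -0.03, 0.09], [0.0, 0.0, 0.59]], [[-0.96, 0.01, 0.09], [0.0, 0.0, 0.59]]]
[[[-0.96, 0.06, 0.09], [0.0, 0.0, 0.59]], [[-0.96, 0.1, 0.09], [0.0, 0.0, 0.59]], [[-0.95, 0.15, 0.09], [0.0, 0.0, 0.59]], [[-0.94, 0.19, 0.09], [0.0, 0.0, 0.59]], [[-0.93, 0.24, 0.09], [0.0, 0.0, 0.59]]]
[[[-0.92, 0.28, 0.09], [0.0, 0.0, 0.59]], [[-0.91, 0.32, 0.09], [0.0, 0.0, 0.59]], [[-0.89, 0.36, 0.09], [0.0, 0.0, 0.59]]]
```

Call:
drive_tool([
  [[-0.77,-0.58,0.09],[0,0,0.59]],
  [[-0.79,-0.54,0.09],[0,0,0.59]],
  [[-0.82,-0.5,0.09],[0,0,0.59]],
  [[-0.84,-0.47,0.09],[0,0,0.59]],
  [[-0.86,-0.43,0.09],[0,0,0.59]],
])

```text
t: 1.77
eef_pos: [279.3, 473.2, 201.1]
tcp_rot: [3.141, 0.0, 2.583]
ft_force: [1.0, -0.1, -0.3]
opening: 1.002
```

Call:
drive_tool([
  [[-0.88,-0.38,0.09],[0,0,0.59]],
  [[-0.9,-0.34,0.09],[0,0,0.59]],
  [[-0.91,-0.3,0.09],[0,0,0.59]],
  [[-0.93,-0.26,0.09],[0,0,0.59]],
  [[-0.94,-0.21,0.09],[0,0,0.59]],
])

```text
t: 2.18
eef_pos: [361.2, 354.4, 187.7]
tcp_rot: [3.141, 0.0, 2.347]
ft_force: [1.1, 0.8, -0.1]
opening: 0.998
```

Call:
drive_tool([
  [[-0.95,-0.17,0.09],[0,0,0.59]],
  [[-0.95,-0.12,0.09],[0,0,0.59]],
  [[-0.96,-0.08,0.09],[0,0,0.59]],
  [[-0.96,-0.03,0.09],[0,0,0.59]],
  [[-0.96,0.01,0.09],[0,0,0.59]],
])

```text
t: 2.6
eef_pos: [443.0, 235.6, 174.2]
tcp_rot: [3.141, 0.0, 2.11]
ft_force: [1.0, -0.1, 0.5]
opening: 1.001
```

Call:
drive_tool([
  [[-0.96,0.06,0.09],[0,0,0.59]],
  [[-0.96,0.1,0.09],[0,0,0.59]],
  [[-0.95,0.15,0.09],[0,0,0.59]],
  [[-0.94,0.19,0.09],[0,0,0.59]],
  [[-0.93,0.24,0.09],[0,0,0.59]],
])

```text
t: 3.02
eef_pos: [524.8, 116.6, 160.6]
tcp_rot: [3.141, -0.0, 1.874]
ft_force: [-0.3, 0.5, 0.3]
opening: 0.998
```

Call:
drive_tool([
  [[-0.92,0.28,0.09],[0,0,0.59]],
  [[-0.91,0.32,0.09],[0,0,0.59]],
  [[-0.89,0.36,0.09],[0,0,0.59]],
  [[0,0,0],[0,0,0]],
  [[0,0,0],[0,0,0]],
])

```text
t: 3.43
eef_pos: [573.1, 45.3, 152.1]
tcp_rot: [-3.141, -0.0, 1.733]
ft_force: [-0.2, 0.9, 0.6]
opening: 0.997
```

```bash
python3 - <<'E'
from h import *
p=env.read_camera("wrist"); cv2.imwrite("pics/w1.png",p["pixels"]); np.save("w1.npy",p,allow_pickle=True)
print([(d["score"],d["point"]) for d in env.tip_of("shaft_seat",p)])
print(proj(p,[566,97,74]))
im=p["pixels"]; u,v=proj(p,[566,97,74]).astype(int); c=im[max(v-50,0):v+50,u-60:u+60]; cv2.imwrite("pics/w1c.png",cv2.resize(c,None,fx=6,fy=6,interpolation=cv2.INTER_CUBIC)); print(u,v)
rows(500,-361,150,0.33)
E
```

```text
[(0.75, [565.9, 98.3, 44.4])]
[261.38360586 137.18164049]
261 137
t 3.53 at [572.3  46.8 152.5] yaw 1.736 F [-0.5  0.5 -0.2] n 18
[[[-0.72, -0.26, 0.0], [-0.01, 0.0, 0.98]], [[-0.74, -0.2, 0.0], [0.0, 0.0, 0.98]], [[-0.75, -0.14, 0.0], [0.0, 0.0, 0.98]], [[-0.76, -0.08, 0.0], [0.0, 0.0, 0.98]], [[-0.77, -0.02, 0.0], [0.0, 0.0, 0.98]]]
[[[-0.77, 0.04, 0.0], [0.0, 0.0, 0.98]], [[-0.76, 0.1, 0.0], [0.0, 0.0, 0.98]], [[-0.75, 0.16, 0.0], [0.0, 0.0, 0.98]], [[-0.74, 0.22, 0.0], [0.0, 0.0, 0.98]], [[-0.72, 0.27, 0.0], [0.0, 0.0, 0.98]]]
[[[-0.69, 0.33, 0.0], [0.0, 0.0, 0.98]], [[-0.67, 0.38, 0.0], [0.0, 0.0, 0.98]], [[-0.63, 0.43, 0.0], [0.0, 0.0, 0.98]], [[-0.6, 0.48, 0.0], [0.0, 0.0, 0.98]], [[-0.56, 0.52, 0.0], [0.0, 0.0, 0.98]]]
[[[-0.52, 0.57, 0.0], [0.0, 0.0, 0.98]], [[-0.47, 0.61, 0.0], [0.0, 0.0, 0.98]], [[-0.42, 0.64, 0.0], [0.0, 0.0, 0.98]]]
```

View pics/w1.png

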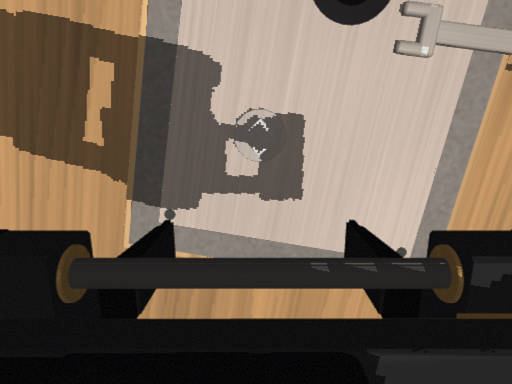

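View pics/w1c.png

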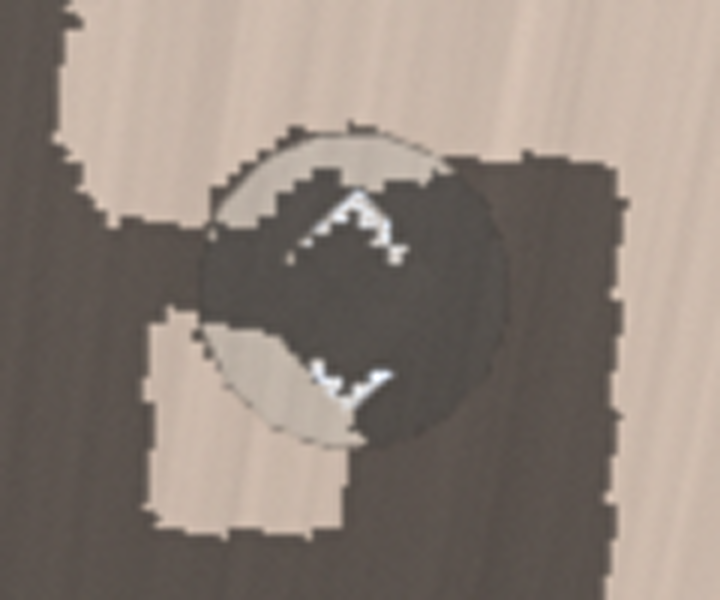

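```bash
python3 - <<'E'
from h import *
p=np.load("w1.npy",allow_pickle=True).item(); im=p["pixels"].astype(float)
c=im[107:167,225:297]; g=np.clip((c-45)*6,0,255).astype(np.uint8)
cv2.imwrite("pics/w1d.png",cv2.resize(g,None,fx=10,fy=10,interpolation=cv2.INTER_CUBIC))
E
```

```text
(no output)
```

View pics/w1d.png

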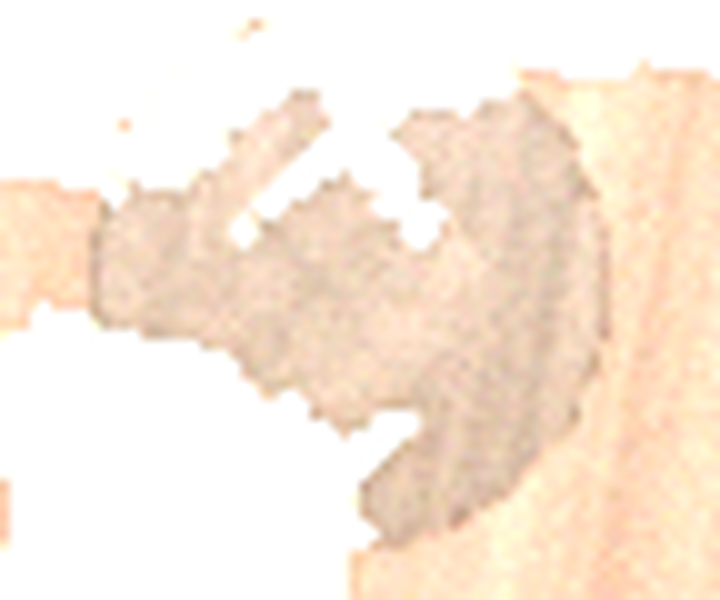

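Call:
drive_tool([
  [[-0.75,-0.1,0],[0,0,0]],
  [[-0.75,-0.1,0],[0,0,0]],
  [[0,0,0],[0,0,0]],
])

```text
t: 3.78
eef_pos: [574.0, -0.3, 152.9]
tcp_rot: [3.141, 0.0, 1.736]
ft_force: [-0.6, 0.1, -0.2]
opening: 1.003
```

```bash
python3 - <<'E'
from h import *
p=env.read_camera("wrist"); cv2.imwrite("pics/w2.png",p["pixels"]); np.save("w2.npy",p,allow_pickle=True)
im=p["pixels"]; u,v=proj(p,[566,97,74]).astype(int); c=im[max(v-35,0):v+40,u-40:u+40]; cv2.imwrite("pics/w2c.png",cv2.resize(c,None,fx=7,fy=7,interpolation=cv2.INTER_CUBIC)); print(u,v)
rows(500,-361,150,0.33)
E
```

```text
270 73
t 3.83 at [573.9   0.8 152.8] yaw 1.735 F [-0.2 -0.4 -0.3] n 18
[[[-0.64, -0.24, 0.01], [0.0, 0.0, 0.98]], [[-0.66, -0.19, 0.01], [0.0, 0.0, 0.98]], [[-0.67, -0.14, 0.01], [0.0, 0.0, 0.98]], [[-0.68, -0.09, 0.01], [0.0, 0.0, 0.98]], [[-0.68, -0.04, 0.01], [0.0, 0.0, 0.98]]]
[[[-0.68, 0.02, 0.01], [0.0, 0.0, 0.98]], [[-0.68, 0.07, 0.01], [0.0, 0.0, 0.98]], [[-0.67, 0.12, 0.01], [0.0, 0.0, 0.98]], [[-0.66, 0.17, 0.01], [0.0, 0.0, 0.98]], [[-0.65, 0.23, 0.01], [0.0, 0.0, 0.98]]]
[[[-0.63, 0.28, 0.01], [0.0, 0.0, 0.98]], [[-0.6, 0.32, 0.01], [0.0, 0.0, 0.98]], [[-0.58, 0.37, 0.01], [0.0, 0.0, 0.98]], [[-0.54, 0.41, 0.01], [0.0, 0.0, 0.98]], [[-0.51, 0.45, 0.01], [0.0, 0.0, 0.98]]]
[[[-0.47, 0.49, 0.01], [0.0, 0.0, 0.98]], [[-0.43, 0.53, 0.01], [0.0, 0.0, 0.98]], [[-0.39, 0.56, 0.01], [0.0, 0.0, 0.98]]]
```

View pics/w2c.png

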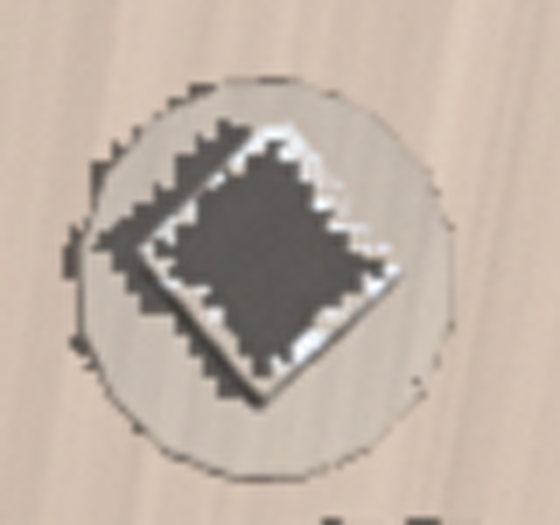

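```bash
python3 - <<'E'
from h import *
p=np.load("w2.npy",allow_pickle=True).item()
q=[(140,250),(280,120),(400,270),(262,400)]
P=[]
for z in (70,72):
    P=[ray(p,(230+(x+.5)/7-.5,38+(y+.5)/7-.5),z)[:2] for x,y in q]; P=np.array(P); print(P.round(1),P.mean(0))
    for i in range(4):
        d=P[(i+1)%4]-P[i]; print(np.linalg.norm(d).round(1), (np.arctan2(d[1],d[0])%(np.pi/2)).round(3))
# collar circle centre z=48: extents left 78,right 455, top 75,bottom 482
print(ray(p,(230+266/7,38+279/7),48))
E
```

```text
[[550.7  95.3]
 [563.  110.3]
 [578.   97.8]
 [565.9  82.5]] [564.4103019   96.47890269]
19.4 0.881
19.5 0.88
19.5 0.901
19.9 0.874
[[550.8  95. ]
 [563.  109.9]
 [577.9  97.6]
 [565.9  82.4]] [564.39770115  96.23283232]
19.2 0.881
19.3 0.88
19.4 0.901
19.7 0.874
[564.76823014  96.91539379  48.        ]
```

```bash
python3 -c "
from h import *
rows(405,-393,190,0.33)"
```

```text
t 3.83 at [573.9   0.8 152.8] yaw 1.735 F [-0.2 -0.4 -0.3] n 18
[[[-0.67, -0.43, -0.07], [0.0, 0.0, 0.98]], [[-0.7, -0.37, -0.07], [0.0, 0.0, 0.98]], [[-0.73, -0.32, -0.07], [0.0, 0.0, 0.98]], [[-0.75, -0.26, -0.07], [0.0, 0.0, 0.98]], [[-0.77, -0.2, -0.07], [0.0, 0.0, 0.98]]]
[[[-0.78, -0.14, -0.07], [0.0, 0.0, 0.98]], [[-0.79, -0.08, -0.07], [0.0, 0.0, 0.98]], [[-0.79, -0.02, -0.07], [0.0, 0.0, 0.98]], [[-0.79, 0.04, -0.07], [0.0, 0.0, 0.98]], [[-0.79, 0.11, -0.07], [0.0, 0.0, 0.98]]]
[[[-0.78, 0.17, -0.07], [0.0, 0.0, 0.98]], [[-0.76, 0.23, -0.07], [0.0, 0.0, 0.98]], [[-0.74, 0.28, -0.07], [0.0, 0.0, 0.98]], [[-0.72, 0.34, -0.07], [0.0, 0.0, 0.98]], [[-0.69, 0.4, -0.07], [0.0, 0.0, 0.98]]]
[[[-0.65, 0.45, -0.07], [0.0, 0.0, 0.98]], [[-0.62, 0.5, -0.07], [0.0, 0.0, 0.98]], [[-0.58, 0.55, -0.07], [0.0, 0.0, 0.98]]]
```

Call:
drive_tool([
  [[-0.67,-0.43,-0.07],[0,0,0.98]],
  [[-0.7,-0.37,-0.07],[0,0,0.98]],
  [[-0.73,-0.32,-0.07],[0,0,0.98]],
  [[-0.75,-0.26,-0.07],[0,0,0.98]],
  [[-0.77,-0.2,-0.07],[0,0,0.98]],
])

```text
t: 4.25
eef_pos: [526.8, -107.9, 163.4]
tcp_rot: [3.141, -0.0, 1.341]
ft_force: [0.3, -1.1, 0.6]
opening: 1.003
```

Call:
drive_tool([
  [[-0.78,-0.14,-0.07],[0,0,0.98]],
  [[-0.79,-0.08,-0.07],[0,0,0.98]],
  [[-0.79,-0.02,-0.07],[0,0,0.98]],
  [[-0.79,0.04,-0.07],[0,0,0.98]],
  [[-0.79,0.11,-0.07],[0,0,0.98]],
])

```text
t: 4.67
eef_pos: [479.9, -217.3, 173.9]
tcp_rot: [3.141, -0.0, 0.949]
ft_force: [-0.1, 0.4, -0.4]
opening: 1.0
```

Call:
drive_tool([
  [[-0.78,0.17,-0.07],[0,0,0.98]],
  [[-0.76,0.23,-0.07],[0,0,0.98]],
  [[-0.74,0.28,-0.07],[0,0,0.98]],
  [[-0.72,0.34,-0.07],[0,0,0.98]],
  [[-0.69,0.4,-0.07],[0,0,0.98]],
])

```text
t: 5.08
eef_pos: [432.8, -326.9, 184.4]
tcp_rot: [3.142, -0.0, 0.557]
ft_force: [0.9, 0.3, -0.5]
opening: 0.998
```

Call:
drive_tool([
  [[-0.65,0.45,-0.07],[0,0,0.98]],
  [[-0.62,0.5,-0.07],[0,0,0.98]],
  [[-0.58,0.55,-0.07],[0,0,0.98]],
  [[0,0,0],[0,0,0]],
  [[0,0,0],[0,0,0]],
])

```text
t: 5.5
eef_pos: [404.5, -392.5, 190.3]
tcp_rot: [-3.141, -0.0, 0.325]
ft_force: [-0.1, 0.1, -0.2]
opening: 1.0
```

```bash
python3 - <<'E'
from h import *
p=env.read_camera("wrist"); cv2.imwrite("pics/w3.png",p["pixels"]); np.save("w3.npy",p,allow_pickle=True)
for t in ["crank","crank_hub","crank_grip"]: print(t,[(round(d["score"],2),np.round(d["point"],1)) for d in env.tip_of(t,p)])
im=p["pixels"]; cv2.imwrite("pics/w3c.png",cv2.resize(im[20:230,150:380],None,fx=2.6,fy=2.6,interpolation=cv2.INTER_CUBIC))
rows(500,-361,150,0.33)
E
```

```text
crank [(0.78, array([ 495.1, -364.7,    1. ]))]
crank_hub [(0.62, array([ 502.7, -365. ,   23.1]))]
crank_grip [(0.73, array([ 428.4, -387.3,   37.6]))]
t 5.7 at [ 405.  -391.7  190.3] yaw 0.326 F [ 0.2  0.5 -0.1] n 4
[[[0.83, 0.01, 0.34], [0.0, 0.0, -0.01]], [[0.83, 0.01, 0.34], [0.0, 0.0, -0.01]], [[0.83, 0.01, 0.34], [0.0, 0.0, -0.01]], [[0.83, 0.01, 0.34], [0.0, 0.0, -0.01]]]
```

View pics/w3c.png

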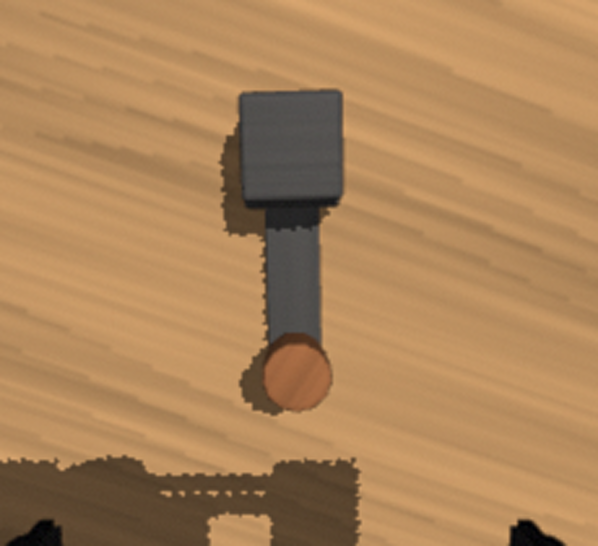

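```bash
python3 - <<'E'
from h import *
p=np.load("w3.npy",allow_pickle=True).item()
f=lambda x,y,z: ray(p,(150+(x+.5)/2.6-.5,20+(y+.5)/2.6-.5),z)[:2]
C=np.array([f(*q,52) for q in [(240,92),(342,90),(342,197),(243,199)]]); print(C.round(1),C.mean(0))
for i in range(4):
    d=C[(i+1)%4]-C[i]; print(np.linalg.norm(d).round(1),np.arctan2(d[1],d[0])%(np.pi/2))
h=C.mean(0); k=f(298,376,58); d=h-k; print(k,np.linalg.norm(d),np.arctan2(d[1],d[0]))
yaw=np.arctan2(d[1],d[0])
rows(h[0],h[1],130,yaw)
E
```

```text
[[ 513.1 -339.2]
 [ 524.8 -371.9]
 [ 491.9 -383.6]
 [ 480.2 -350.9]] [ 502.53061669 -361.41567874]
34.8 0.34337299506943797
34.9 0.3411294505066693
34.8 0.34449947058388597
35.0 0.3426601906027194
[ 428.04590163 -389.02269707] 79.43626525940154 0.3549427779984082
t 5.7 at [ 405.  -391.7  190.3] yaw 0.326 F [ 0.2  0.5 -0.1] n 4
[[[0.85, 0.02, 0.5], [0.0, 0.0, -0.09]], [[0.85, 0.03, 0.5], [0.0, 0.0, -0.09]], [[0.85, 0.03, 0.5], [0.0, 0.0, -0.09]], [[0.85, 0.04, 0.5], [0.0, 0.0, -0.09]]]
```

Call:
drive_tool([
  [[0.85,0.02,0.5],[0,0,-0.05]],
  [[0.85,0.02,0.5],[0,0,-0.05]],
  [[0.85,0.02,0.5],[0,0,-0.05]],
  [[0.86,0.02,0.5],[0,0,-0.06]],
  [[0,0,0.5],[0,0,0]],
])

```text
t: 6.12
eef_pos: [505.7, -359.8, 114.6]
tcp_rot: [3.141, -0.001, 0.345]
ft_force: [-0.3, -0.5, -0.3]
opening: 0.998
```

```bash
python3 -c "
from h import *
rows(502.5,-361.4,14,0.343)"
```

```text
t 6.12 at [ 505.7 -359.8  114.6] yaw 0.345 F [-0.3 -0.5 -0.3] n 4
[[[-0.03, 0.0, 0.84], [0.01, -0.02, 0.01]], [[-0.03, 0.0, 0.84], [0.0, 0.0, 0.01]], [[-0.03, 0.0, 0.84], [0.0, 0.0, 0.01]], [[-0.03, 0.0, 0.84], [0.0, 0.0, 0.01]]]
```

Call:
drive_tool([
  [[-0.03,0,0.84],[0,0,0]],
  [[-0.03,0,0.84],[0,0,0]],
  [[-0.02,0,0.84],[0,0,0]],
  [[-0.02,0,0.84],[0,0,0]],
  [[0,0,0],[0,0,0]],
])

```text
t: 6.53
eef_pos: [497.8, -360.7, 10.4]
tcp_rot: [-3.136, 0.003, 0.342]
ft_force: [-0.8, 0.5, -1.2]
opening: 0.999
```

Call:
drive_tool([
  [[0,0,0],[0,0,0]],
])

```text
t: 6.62
eef_pos: [499.1, -362.1, 14.0]
tcp_rot: [-3.139, 0.001, 0.342]
ft_force: [0.1, 0.3, 0.2]
opening: 1.002
```

Call:
drive_tool([
  [[0.1,0,0],[0,0,0]],
  [[0,0,0],[0,0,0]],
])

```text
t: 6.78
eef_pos: [503.1, -362.3, 16.3]
tcp_rot: [3.139, -0.001, 0.341]
ft_force: [0.2, 0.0, 0.2]
opening: 0.998
```

Call:
drive_tool([
  [[0,0,0],[0,0,0]],
  [[0,0,0],[0,0,0]],
  [[0,0,0],[0,0,0]],
  [[0,0,0],[0,0,0]],
  [[0,0,0],[0,0,0]],
], jaw=-1)

```text
t: 7.2
eef_pos: [501.9, -362.2, 14.7]
tcp_rot: [3.141, -0.0, 0.341]
ft_force: [0.5, 0.1, 0.5]
opening: 0.706
```

Call:
drive_tool([
  [[0,0,0],[0,0,0]],
  [[0,0,0],[0,0,0]],
  [[0,0,0],[0,0,0]],
])

```text
t: 7.45
eef_pos: [501.9, -362.1, 14.4]
tcp_rot: [-3.141, 0.0, 0.341]
ft_force: [-0.5, -0.2, -0.6]
opening: 0.497
```

Call:
drive_tool([
  [[0,0,0],[0,0,0]],
  [[0,0,0],[0,0,0]],
  [[0,0,0],[0,0,0]],
  [[0,0,0],[0,0,0]],
])

```text
t: 7.78
eef_pos: [501.9, -362.1, 14.4]
tcp_rot: [-3.141, -0.0, 0.341]
ft_force: [0.2, -0.9, -0.2]
opening: 0.379
```

Call:
drive_tool([
  [[0,0,-0.3],[0,0,0]],
  [[0,0,-0.7],[0,0,0]],
  [[0,0,-0.8],[0,0,0]],
  [[0,0,-0.8],[0,0,0]],
  [[0,0,-0.8],[0,0,0]],
])

```text
t: 8.2
eef_pos: [501.5, -361.8, 117.7]
tcp_rot: [-3.141, 0.0, 0.341]
ft_force: [0.2, -0.1, -4.4]
opening: 0.376
```

```bash
python3 -c "
from h import *
rows(564.6,96.7,150,0.883,smax=.85)
p=env.read_camera('side'); cv2.imwrite('pics/s4.png',p['pixels'])
p=env.read_camera('wrist'); cv2.imwrite('pics/w4.png',p['pixels'])"
```

```text
t 8.2 at [ 501.5 -361.8  117.7] yaw 0.341 F [ 0.2 -0.1 -4.4] n 19
[[[0.37, -0.72, -0.06], [-0.01, 0.0, -0.36]], [[0.39, -0.71, -0.06], [0.0, 0.0, -0.36]], [[0.41, -0.7, -0.06], [0.0, 0.0, -0.36]], [[0.43, -0.69, -0.06], [0.0, 0.0, -0.36]], [[0.45, -0.67, -0.06], [0.0, 0.0, -0.36]]]
[[[0.47, -0.66, -0.06], [0.0, 0.0, -0.36]], [[0.49, -0.65, -0.06], [0.0, 0.0, -0.36]], [[0.51, -0.63, -0.06], [0.0, 0.0, -0.36]], [[0.53, -0.62, -0.06], [0.0, 0.0, -0.36]], [[0.54, -0.6, -0.06], [0.0, 0.0, -0.36]]]
[[[0.56, -0.59, -0.06], [0.0, 0.0, -0.36]], [[0.58, -0.57, -0.06], [0.0, 0.0, -0.36]], [[0.59, -0.55, -0.06], [0.0, 0.0, -0.36]], [[0.61, -0.54, -0.06], [0.0, 0.0, -0.36]], [[0.62, -0.52, -0.06], [0.0, 0.0, -0.36]]]
[[[0.64, -0.5, -0.06], [0.0, 0.0, -0.36]], [[0.65, -0.48, -0.06], [0.0, 0.0, -0.36]], [[0.67, -0.46, -0.06], [0.0, 0.0, -0.36]], [[0.68, -0.44, -0.06], [0.0, 0.0, -0.36]]]
```

View pics/s4.png

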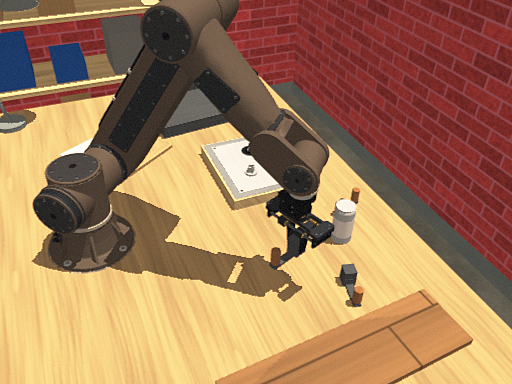

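View pics/w4.png

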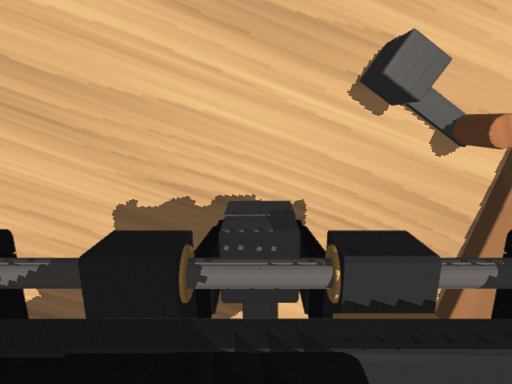

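Call:
drive_tool([
  [[0.37,-0.72,-0.04],[0,0,-0.36]],
  [[0.39,-0.71,-0.04],[0,0,-0.36]],
  [[0.41,-0.7,-0.04],[0,0,-0.36]],
  [[0.43,-0.69,-0.04],[0,0,-0.36]],
  [[0.45,-0.67,-0.04],[0,0,-0.36]],
])

```text
t: 8.72
eef_pos: [517.3, -240.2, 121.2]
tcp_rot: [-3.14, 0.001, 0.486]
ft_force: [0.4, -0.5, -4.7]
opening: 0.375
```

Call:
drive_tool([
  [[0.47,-0.66,-0.02],[0,0,-0.36]],
  [[0.49,-0.65,-0.02],[0,0,-0.36]],
  [[0.51,-0.63,-0.02],[0,0,-0.36]],
  [[0.53,-0.62,0],[0,0,-0.36]],
  [[0.54,-0.6,0],[0,0,-0.36]],
])

```text
t: 9.13
eef_pos: [533.7, -119.6, 123.1]
tcp_rot: [-3.14, 0.001, 0.63]
ft_force: [0.8, -0.6, -4.6]
opening: 0.377
```

Call:
drive_tool([
  [[0.56,-0.59,0],[0,0,-0.36]],
  [[0.58,-0.57,0],[0,0,-0.36]],
  [[0.59,-0.55,0],[0,0,-0.36]],
  [[0.61,-0.54,0],[0,0,-0.36]],
  [[0.62,-0.52,0],[0,0,-0.36]],
])

```text
t: 9.55
eef_pos: [549.7, 0.9, 123.1]
tcp_rot: [-3.14, 0.001, 0.774]
ft_force: [-0.1, -0.6, -4.2]
opening: 0.376
```

```bash
python3 -c "
from h import *
rows(564.3,96.3,118,0.883,n=6)
"
```

```text
t 9.55 at [549.7   0.9 123.1] yaw 0.774 F [-0.1 -0.6 -4.2] n 6
[[[0.43, -0.32, 0.03], [-0.02, 0.01, -0.23]], [[0.43, -0.31, 0.03], [0.0, 0.0, -0.23]], [[0.44, -0.31, 0.03], [0.0, 0.0, -0.23]], [[0.45, -0.3, 0.03], [0.0, 0.0, -0.23]], [[0.45, -0.29, 0.03], [0.0, 0.0, -0.23]]]
[[[0.46, -0.28, 0.03], [0.0, 0.0, -0.23]]]
```

Call:
drive_tool([
  [[0.52,-0.39,0.03],[0,0,-0.28]],
  [[0.52,-0.38,0.03],[0,0,-0.27]],
  [[0.53,-0.37,0.03],[0,0,-0.27]],
  [[0.54,-0.36,0.03],[0,0,-0.27]],
  [[0.5,-0.32,0.03],[0,0,-0.27]],
])

```text
t: 9.97
eef_pos: [563.6, 95.2, 118.5]
tcp_rot: [-3.14, 0.001, 0.883]
ft_force: [-0.3, 0.6, -4.2]
opening: 0.378
```

Call:
drive_tool([
  [[0,0,0],[0,0,0]],
  [[0,0,0],[0,0,0]],
  [[0,0,0],[0,0,0]],
])

```text
t: 10.22
eef_pos: [563.7, 93.8, 119.0]
tcp_rot: [-3.141, 0.001, 0.881]
ft_force: [-0.1, -1.2, -4.0]
opening: 0.378
```

```bash
python3 -c "
from h import *
rows(564.3,96.3,92,0.883,n=3)
for n in ['side','scene','wrist']:
  p=env.read_camera(n); im=p['pixels']; cv2.imwrite('pics/%s5.png'%n,im)
  u,v=proj(p,[565,97,90]).astype(int); print(n,u,v)
  v0=max(v-45,0);u0=max(u-60,0); cv2.imwrite('pics/%s5c.png'%n,cv2.resize(im[v0:v+45,u0:u+60],None,fx=5,fy=5,interpolation=cv2.INTER_CUBIC))
"
```

```text
t 10.22 at [563.7  93.8 119. ] yaw 0.881 F [-0.1 -1.2 -4. ] n 3
[[[0.03, -0.01, 0.3], [-0.01, 0.01, -0.01]], [[0.03, -0.01, 0.3], [0.0, 0.0, -0.01]], [[0.03, -0.01, 0.3], [0.0, 0.0, -0.01]]]
side 250 161
scene 304 182
wrist 257 217
```

View pics/side5c.png

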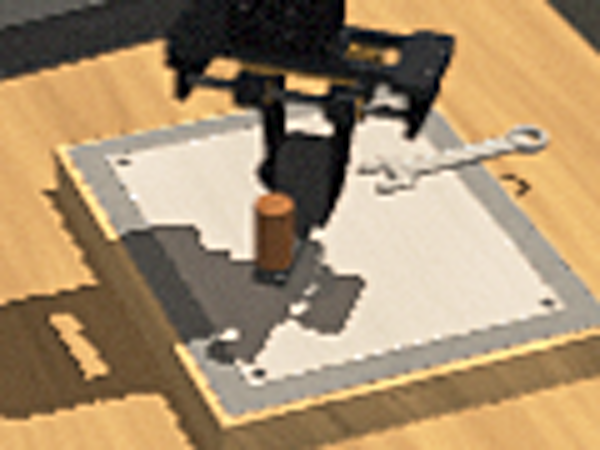

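View pics/scene5c.png

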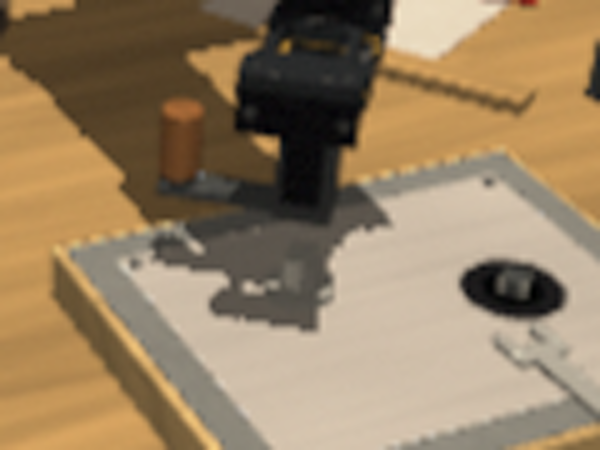

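Call:
drive_tool([
  [[0.03,-0.02,0.3],[0,0,0]],
  [[0.03,-0.01,0.3],[0,0,0]],
  [[0.02,0,0.3],[0,0,0]],
  [[0,0,0],[0,0,0]],
  [[0,0,0],[0,0,0]],
])

```text
t: 10.78
eef_pos: [564.7, 96.4, 91.9]
tcp_rot: [-3.14, 0.001, 0.882]
ft_force: [0.3, 0.1, -4.0]
opening: 0.377
```

Call:
drive_tool([
  [[0,0,0.05],[0,0,0]],
  [[0,0,0.05],[0,0,0]],
  [[0,0,0],[0,0,0]],
])

```text
t: 11.03
eef_pos: [565.1, 96.5, 89.8]
tcp_rot: [3.141, -0.0, 0.882]
ft_force: [0.4, -0.1, -4.0]
opening: 0.375
```

```bash
python3 -c "
from h import *
s=env.state();print(s['moment'],s['ft_force'])
rows(564.3,96.3,85,0.883,n=3)"
```

```text
[-0.00864277  0.08825177 -0.02912768] [ 0.44912701 -0.05505157 -4.02174576]
t 11.03 at [565.1  96.5  89.8] yaw 0.882 F [ 0.4 -0.1 -4. ] n 3
[[[-0.01, -0.01, 0.05], [0.0, 0.0, -0.01]], [[-0.01, -0.01, 0.05], [0.0, 0.0, -0.01]], [[-0.01, -0.01, 0.05], [0.0, 0.0, -0.01]]]
```

Call:
drive_tool([
  [[-0.02,0,0.04],[0,0,0]],
  [[0,0,0.04],[0,0,0]],
  [[0,0,0],[0,0,0]],
])

```text
t: 11.28
eef_pos: [564.6, 96.0, 87.3]
tcp_rot: [-3.142, -0.0, 0.882]
ft_force: [0.5, -0.9, -4.0]
opening: 0.38
```

Call:
drive_tool([
  [[0,0,0.04],[0,0,0]],
  [[0,0,0.04],[0,0,0]],
  [[0,0,0],[0,0,0]],
])

```text
t: 11.53
eef_pos: [564.6, 96.0, 84.8]
tcp_rot: [-3.141, 0.0, 0.882]
ft_force: [0.3, 0.0, -3.8]
opening: 0.378
```

Already below the shaft's top with no contact force. Continue.

Call:
drive_tool([
  [[0,0,0.05],[0,0,0]],
  [[0,0,0.05],[0,0,0]],
  [[0,0,0],[0,0,0]],
])

```text
t: 11.78
eef_pos: [564.6, 96.0, 81.7]
tcp_rot: [-3.141, 0.0, 0.882]
ft_force: [0.5, 0.5, -3.9]
opening: 0.382
```

Call:
drive_tool([
  [[0,0,0.05],[0,0,0]],
  [[0,0,0.05],[0,0,0]],
  [[0,0,0],[0,0,0]],
])

```text
t: 12.03
eef_pos: [564.6, 96.0, 78.7]
tcp_rot: [-3.141, 0.0, 0.882]
ft_force: [-1.0, 0.4, -3.7]
opening: 0.379
```

Call:
drive_tool([
  [[0,0,0.07],[0,0,0]],
  [[0,0,0.07],[0,0,0]],
  [[0,0,0.07],[0,0,0]],
  [[0,0,0],[0,0,0]],
])

```text
t: 12.37
eef_pos: [564.5, 96.0, 72.2]
tcp_rot: [-3.141, 0.0, 0.882]
ft_force: [-0.7, -0.7, -4.3]
opening: 0.377
```

Call:
drive_tool([
  [[0,0,0.05],[0,0,0]],
  [[0,0,0.05],[0,0,0]],
  [[0,0,0.05],[0,0,0]],
  [[0,0,0],[0,0,0]],
])

```text
t: 12.7
eef_pos: [564.6, 96.0, 67.9]
tcp_rot: [-3.141, 0.0, 0.882]
ft_force: [0.1, 0.1, -4.9]
opening: 0.376
```

Call:
drive_tool([
  [[0,0,0.05],[0,0,0]],
  [[0,0,0.05],[0,0,0]],
  [[0,0,0],[0,0,0]],
])

```text
t: 12.95
eef_pos: [564.6, 96.0, 64.9]
tcp_rot: [-3.141, 0.0, 0.882]
ft_force: [-0.1, -0.4, -4.9]
opening: 0.373
```

Call:
drive_tool([
  [[0,0,0.04],[0,0,0]],
  [[0,0,0.04],[0,0,0]],
  [[0,0,0],[0,0,0]],
])

```text
t: 13.2
eef_pos: [564.6, 96.0, 62.6]
tcp_rot: [-3.141, 0.0, 0.882]
ft_force: [-0.5, -0.2, -4.4]
opening: 0.377
```

Call:
drive_tool([
  [[0,0,0.03],[0,0,0]],
  [[0,0,0],[0,0,0]],
])

```text
t: 13.37
eef_pos: [564.7, 96.1, 62.4]
tcp_rot: [3.141, -0.0, 0.882]
ft_force: [-1.5, 0.1, 3.0]
opening: 0.376
```

Call:
drive_tool([
  [[0,0,0],[0,0,0]],
  [[0,0,0],[0,0,0]],
  [[0,0,0],[0,0,0]],
])

```text
t: 13.62
eef_pos: [564.7, 96.1, 62.4]
tcp_rot: [3.141, -0.0, 0.882]
ft_force: [-3.3, 0.4, 5.8]
opening: 0.377
```

Call:
drive_tool([
  [[0,0,0],[0,0,0]],
  [[0,0,0],[0,0,0]],
  [[0,0,0],[0,0,0]],
  [[0,0,0],[0,0,0]],
  [[0,0,0],[0,0,0]],
], jaw=0.4)

```text
t: 14.03
eef_pos: [564.8, 96.0, 61.9]
tcp_rot: [3.142, -0.0, 0.882]
ft_force: [1.2, 0.4, 0.1]
opening: 0.666
```

Call:
drive_tool([
  [[0,0,-0.1],[0,0,0]],
  [[0,0,-0.5],[0,0,0]],
  [[0,0,-0.8],[0,0,0]],
  [[0,0,-0.8],[0,0,0]],
  [[-0.3,0,-0.3],[0,0,0]],
])

```text
t: 14.45
eef_pos: [560.5, 89.6, 139.8]
tcp_rot: [3.138, -0.003, 0.882]
ft_force: [-0.8, -2.1, -0.6]
opening: 0.701
```

```bash
python3 -c "
from h import *
s=env.state();print(s['moment'],s['ft_force'],s['joints'])
k=np.array([565,96.7])+80*np.array([np.cos(.883-np.pi),np.sin(.883-np.pi)]); print(k)
for n in ['side','scene','wrist']:
  p=env.read_camera(n); im=p['pixels']; cv2.imwrite('pics/%s6.png'%n,im)
  for t in ['crank_grip','crank_hub','crank_socket']: print(n,t,[(round(d['score'],2),np.round(d['point'],1)) for d in env.tip_of(t,p)])
  u,v=proj(p,[565,97,90]).astype(int); print(n,u,v)
  v0=max(v-45,0);u0=max(u-60,0); cv2.imwrite('pics/%s6c.png'%n,cv2.resize(im[v0:v+45,u0:u+60],None,fx=5,fy=5,interpolation=cv2.INTER_CUBIC))
"
```

```text
[-0.07536601  0.13302624 -0.02933451] [-0.7920413  -2.12642081 -0.5763287 ] [4.21237680e-02 4.96272881e-01 1.78602847e+00 2.91174617e-04
 8.54891762e-01 7.30346610e-01]
[514.21311489  34.88825111]
side crank_grip [(0.91, array([516. ,  39.1,  83.3])), (0.76, array([ 616.8, -512.6,   36.8])), (0.56, array([ 844.7, -144.5,   38.9]))]
side crank_hub [(0.72, array([ 631.1, -428.3,   25.6])), (0.7, array([562.4,  96.2,  74. ])), (0.4, array([ 773.6, -178.4,   26.1]))]
side crank_socket [(0.67, array([565.2,  96.1,  48. ])), (0.63, array([ 631.8, -432.6,   -2.4])), (0.52, array([ 776.8, -177.5,    1.9]))]
side 250 161
scene crank_grip [(0.8, array([514.6,  36.9,  84.5])), (0.67, array([ 843.5, -144.9,   36.8]))]
scene crank_hub [(0.7, array([566.9,  97.9,  74. ])), (0.69, array([ 768.3, -176.9,   23.5])), (0.63, array([ 642. , -432.4,   28.1]))]
scene crank_socket [(0.85, array([ 636.7, -430.2,   -2.6])), (0.74, array([ 772. , -174.3,   -1.7])), (0.67, array([731.8, 199.9,  43. ])), (0.61, array([564.5,  99.7,  47.3]))]
scene 304 182
wrist crank_grip [(0.96, array([515.6,  32. ,  84.3]))]
wrist crank_hub [(0.73, array([566.4,  95.5,  71.3])), (0.56, array([610.5, 152.6,   1.7]))]
wrist crank_socket [(0.37, array([512.1,  35.7,  84.7]))]
wrist 259 201
```

View pics/side6c.png

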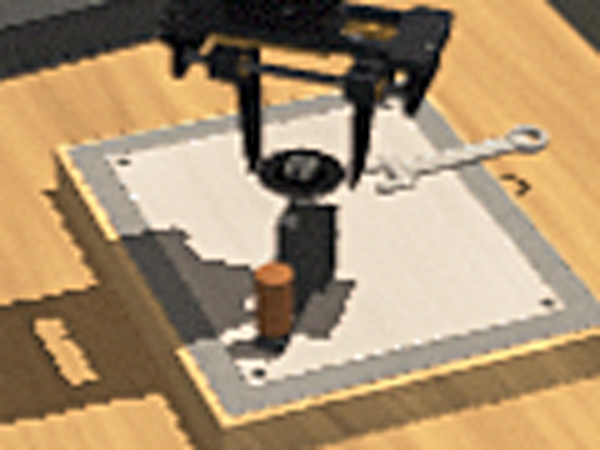

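View pics/scene6c.png

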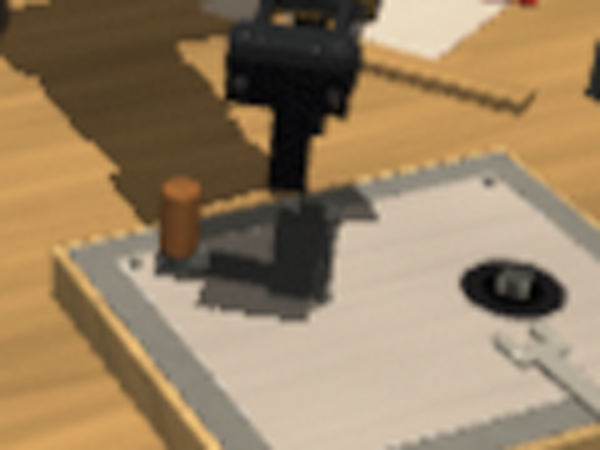

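View pics/wrist6.png

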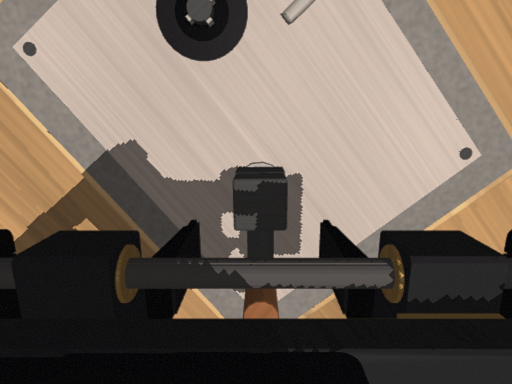

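Call:
drive_tool([
  [[-0.6,0,0],[0,0,0]],
  [[-0.9,0,0],[0,0,0]],
  [[-0.8,0,0.3],[0,0,0]],
  [[0,0,0.3],[0,0,0]],
  [[0,0,0],[0,0,0]],
])

```text
t: 15.47
eef_pos: [514.3, 35.3, 117.8]
tcp_rot: [-3.14, 0.001, 0.88]
ft_force: [0.4, 0.5, -0.3]
opening: 0.701
```

```bash
python3 -c "
from h import *
rows(514.2,34.9,68,0.883,n=3)
"
```

```text
t 15.47 at [514.3  35.3 117.8] yaw 0.88 F [ 0.4  0.5 -0.3] n 3
[[[0.0, 0.0, 0.55], [-0.02, 0.01, -0.01]], [[0.0, 0.0, 0.55], [0.0, 0.0, -0.01]], [[0.0, 0.0, 0.55], [0.0, 0.0, -0.01]]]
```

Call:
drive_tool([
  [[0,0,0.55],[0,0,0]],
  [[0,0,0.55],[0,0,0]],
  [[0,0,0.4],[0,0,0]],
  [[0,0,0.15],[0,0,0]],
  [[0,0,0],[0,0,0]],
])

```text
t: 15.88
eef_pos: [515.2, 36.4, 68.7]
tcp_rot: [-3.14, 0.001, 0.882]
ft_force: [-1.0, -0.2, 0.3]
opening: 0.703
```

Call:
drive_tool([
  [[0,0,0],[0,0,0]],
  [[0,0,0],[0,0,0]],
  [[0,0,0],[0,0,0]],
  [[0,0,0],[0,0,0]],
  [[0,0,0],[0,0,0]],
], jaw=-1)

```text
t: 16.3
eef_pos: [515.3, 35.9, 69.8]
tcp_rot: [3.141, -0.001, 0.882]
ft_force: [-0.4, -0.4, 0.2]
opening: 0.407
```

Call:
drive_tool([
  [[0,0,0],[0,0,0]],
  [[0,0,0],[0,0,0]],
  [[0,0,0],[0,0,0]],
  [[0,0,0],[0,0,0]],
])

```text
t: 16.63
eef_pos: [515.2, 35.8, 69.5]
tcp_rot: [3.141, -0.0, 0.881]
ft_force: [-0.2, -0.7, -0.3]
opening: 0.274
```

```bash
python3 -c "
import numpy as np
a=np.arange(0,41)*np.pi/20
for k in range(8):
  print(k,[[[round(80/30*(np.cos(a[i])-np.cos(a[i+1])),2),round(80/30*(np.sin(a[i])-np.sin(a[i+1])),2),0],[0,0,0]] for i in range(5*k,5*k+5)])
"
cat > cr.py <<'E'
from h import *
s=env.state(); c=np.array([564.8,96.4]); q=np.array(s['eef_pos'])[:2]-np.array([1.0,1.3])-c
a=np.arctan2(q[1],q[0]); phi=(-2.257-a)%(2*np.pi); tn=np.array([np.sin(a),-np.cos(a)]); f=s['ft_force'][:2]
print('t',round(s['t'],2),'phi',round(phi,3),'r',np.linalg.norm(q).round(1),'Ftan',(f@tn).round(2),'Frad',(f@q/np.linalg.norm(q)).round(2),'Fz',s['ft_force'][2].round(1),'z',s['eef_pos'][2].round(1))
E
```

```text
0 [[[np.float64(0.03), np.float64(-0.42), 0], [0, 0, 0]], [[np.float64(0.1), np.float64(-0.41), 0], [0, 0, 0]], [[np.float64(0.16), np.float64(-0.39), 0], [0, 0, 0]], [[np.float64(0.22), np.float64(-0.36), 0], [0, 0, 0]], [[np.float64(0.27), np.float64(-0.32), 0], [0, 0, 0]]]
1 [[[np.float64(0.32), np.float64(-0.27), 0], [0, 0, 0]], [[np.float64(0.36), np.float64(-0.22), 0], [0, 0, 0]], [[np.float64(0.39), np.float64(-0.16), 0], [0, 0, 0]], [[np.float64(0.41), np.float64(-0.1), 0], [0, 0, 0]], [[np.float64(0.42), np.float64(-0.03), 0], [0, 0, 0]]]
2 [[[np.float64(0.42), np.float64(0.03), 0], [0, 0, 0]], [[np.float64(0.41), np.float64(0.1), 0], [0, 0, 0]], [[np.float64(0.39), np.float64(0.16), 0], [0, 0, 0]], [[np.float64(0.36), np.float64(0.22), 0], [0, 0, 0]], [[np.float64(0.32), np.float64(0.27), 0], [0, 0, 0]]]
3 [[[np.float64(0.27), np.float64(0.32), 0], [0, 0, 0]], [[np.float64(0.22), np.float64(0.36), 0], [0, 0, 0]], [[np.float64(0.16), np.float64(0.39), 0], [0, 0, 0]], [[np.float64(0.1), np.float64(0.41), 0], [0, 0, 0]], [[np.float64(0.03), np.float64(0.42), 0], [0, 0, 0]]]
4 
[... 415 characters left out ...]
at64(0.16), 0], [0, 0, 0]], [[np.float64(-0.41), np.float64(0.1), 0], [0, 0, 0]], [[np.float64(-0.42), np.float64(0.03), 0], [0, 0, 0]]]
6 [[[np.float64(-0.42), np.float64(-0.03), 0], [0, 0, 0]], [[np.float64(-0.41), np.float64(-0.1), 0], [0, 0, 0]], [[np.float64(-0.39), np.float64(-0.16), 0], [0, 0, 0]], [[np.float64(-0.36), np.float64(-0.22), 0], [0, 0, 0]], [[np.float64(-0.32), np.float64(-0.27), 0], [0, 0, 0]]]
7 [[[np.float64(-0.27), np.float64(-0.32), 0], [0, 0, 0]], [[np.float64(-0.22), np.float64(-0.36), 0], [0, 0, 0]], [[np.float64(-0.16), np.float64(-0.39), 0], [0, 0, 0]], [[np.float64(-0.1), np.float64(-0.41), 0], [0, 0, 0]], [[np.float64(-0.03), np.float64(-0.42), 0], [0, 0, 0]]]
```

Call:
drive_tool([
  [[0.03,-0.42,0],[0,0,0]],
  [[0.1,-0.41,0],[0,0,0]],
  [[0.16,-0.39,0],[0,0,0]],
  [[0.22,-0.36,0],[0,0,0]],
  [[0.27,-0.32,0],[0,0,0]],
])

```text
t: 17.05
eef_pos: [485.6, 90.6, 69.5]
tcp_rot: [3.141, 0.0, 0.881]
ft_force: [2.1, -4.8, -0.4]
opening: 0.268
```

```bash
python3 cr.py
```

```text
t 17.05 phi 0.796 r 80.5 Ftan -4.99 Frad -1.62 Fz -0.4 z 69.5
```

Call:
drive_tool([
  [[0.32,-0.27,0],[0,0,0]],
  [[0.36,-0.22,0],[0,0,0]],
  [[0.39,-0.16,0],[0,0,0]],
  [[0.41,-0.1,0],[0,0,0]],
  [[0.42,-0.03,0],[0,0,0]],
])

```text
t: 17.47
eef_pos: [504.9, 150.1, 69.5]
tcp_rot: [3.141, -0.0, 0.882]
ft_force: [3.7, -8.0, -0.2]
opening: 0.268
```

Call:
drive_tool([
  [[0.42,0.03,0],[0,0,0]],
  [[0.41,0.1,0],[0,0,0]],
  [[0.39,0.16,0],[0,0,0]],
  [[0.36,0.22,0],[0,0,0]],
  [[0.32,0.27,0],[0,0,0]],
])

```text
t: 17.88
eef_pos: [558.4, 177.8, 69.1]
tcp_rot: [-3.141, 0.004, 0.883]
ft_force: [-3.6, -15.9, 2.6]
opening: 0.267
```

```bash
python3 cr.py
```

```text
t 17.88 phi 2.363 r 80.4 Ftan -5.06 Frad -15.49 Fz 2.6 z 69.1
```

Call:
drive_tool([
  [[-0.04,0.03,0],[0,0,0]],
  [[0,0,0],[0,0,0]],
])

```text
t: 18.05
eef_pos: [558.9, 177.2, 69.3]
tcp_rot: [-3.141, -0.0, 0.881]
ft_force: [-0.7, -1.7, 3.1]
opening: 0.268
```

```bash
python3 cr.py
```

```text
t 18.05 phi 2.369 r 79.8 Ftan -0.86 Frad -1.6 Fz 3.1 z 69.3
```

Call:
drive_tool([
  [[0.27,0.32,0],[0,0,0]],
  [[0.22,0.36,0],[0,0,0]],
  [[0.16,0.39,0],[0,0,0]],
  [[0.1,0.41,0],[0,0,0]],
  [[0.03,0.42,0],[0,0,0]],
])

```text
t: 18.47
eef_pos: [616.4, 159.4, 69.2]
tcp_rot: [-3.139, 0.002, 0.882]
ft_force: [-6.2, 0.5, 3.5]
opening: 0.271
```

```bash
python3 cr.py
```

```text
t 18.47 phi 3.143 r 79.8 Ftan -5.12 Frad -3.61 Fz 3.5 z 69.2
```

Call:
drive_tool([
  [[-0.03,0.42,0],[0,0,0]],
  [[-0.1,0.41,0],[0,0,0]],
  [[-0.16,0.39,0],[0,0,0]],
  [[-0.22,0.36,0],[0,0,0]],
  [[-0.27,0.32,0],[0,0,0]],
])

```text
t: 18.88
eef_pos: [645.4, 105.2, 69.2]
tcp_rot: [-3.139, 0.001, 0.882]
ft_force: [-6.9, 3.7, 3.9]
opening: 0.268
```

```bash
python3 cr.py
```

```text
t 18.88 phi 3.933 r 80.0 Ftan -4.32 Frad -6.52 Fz 3.9 z 69.2
```

Call:
drive_tool([
  [[-0.33,0.26,0],[0,0,0]],
  [[-0.36,0.22,0],[0,0,0]],
  [[-0.39,0.16,0],[0,0,0]],
  [[-0.41,0.1,0],[0,0,0]],
  [[-0.42,0.03,0],[0,0,0]],
])

```text
t: 19.3
eef_pos: [627.4, 46.3, 69.4]
tcp_rot: [-3.14, -0.001, 0.881]
ft_force: [-0.8, 6.6, 2.8]
opening: 0.267
```

Call:
drive_tool([
  [[-0.42,-0.03,0],[0,0,0]],
  [[-0.41,-0.1,0],[0,0,0]],
  [[-0.39,-0.16,0],[0,0,0]],
  [[-0.36,-0.22,0],[0,0,0]],
  [[-0.32,-0.27,0],[0,0,0]],
])

```text
t: 19.72
eef_pos: [573.4, 17.3, 69.5]
tcp_rot: [-3.142, -0.002, 0.881]
ft_force: [3.2, 9.2, -1.3]
opening: 0.269
```

```bash
python3 cr.py
```

```text
t 19.72 phi 5.502 r 80.8 Ftan -4.01 Frad -8.88 Fz -1.3 z 69.5
```

Call:
drive_tool([
  [[-0.25,-0.33,0],[0,0,0]],
  [[-0.22,-0.36,0],[0,0,0]],
  [[-0.16,-0.39,0],[0,0,0]],
  [[-0.1,-0.41,0],[0,0,0]],
  [[-0.03,-0.42,0],[0,0,0]],
])

```text
t: 20.13
eef_pos: [514.7, 35.4, 69.6]
tcp_rot: [3.141, -0.001, 0.881]
ft_force: [3.7, -0.2, 0.1]
opening: 0.266
```

Call:
drive_tool([
  [[0.03,-0.42,0],[0,0,0]],
  [[0.1,-0.41,0],[0,0,0]],
  [[0.16,-0.39,0],[0,0,0]],
  [[0.22,-0.36,0],[0,0,0]],
  [[0.27,-0.32,0],[0,0,0]],
])

```text
t: 20.55
eef_pos: [485.5, 90.6, 69.5]
tcp_rot: [3.141, -0.001, 0.882]
ft_force: [6.8, -2.3, -0.4]
opening: 0.264
```

```bash
python3 cr.py
```

```text
t 20.55 phi 0.796 r 80.7 Ftan -2.91 Frad -6.61 Fz -0.4 z 69.5
```

Call:
drive_tool([
  [[0.31,-0.25,0],[0,0,0]],
  [[0.36,-0.21,0],[0,0,0]],
  [[0.39,-0.16,0],[0,0,0]],
  [[0.4,-0.1,0],[0,0,0]],
  [[0.41,-0.03,0],[0,0,0]],
])

```text
t: 20.97
eef_pos: [503.5, 148.2, 69.3]
tcp_rot: [-3.14, 0.002, 0.882]
ft_force: [-2.5, -3.6, 5.0]
opening: 0.266
```

```bash
python3 cr.py
```

```text
t 20.97 phi 1.566 r 80.2 Ftan -4.35 Frad -0.34 Fz 5.0 z 69.3
```

Call:
drive_tool([
  [[0.41,0.03,0],[0,0,0]],
  [[0.4,0.1,0],[0,0,0]],
  [[0.39,0.16,0],[0,0,0]],
  [[0.36,0.22,0],[0,0,0]],
  [[0.32,0.27,0],[0,0,0]],
])

```text
t: 21.38
eef_pos: [557.6, 177.1, 69.2]
tcp_rot: [-3.139, 0.001, 0.882]
ft_force: [-4.6, -0.6, 5.0]
opening: 0.269
```

```bash
python3 cr.py
```

```text
t 21.38 phi 2.352 r 79.8 Ftan -4.65 Frad -0.14 Fz 5.0 z 69.2
```

Call:
drive_tool([
  [[0.27,0.32,0],[0,0,0]],
  [[0.22,0.36,0],[0,0,0]],
  [[0.16,0.39,0],[0,0,0]],
  [[0.1,0.41,0],[0,0,0]],
  [[0.03,0.42,0],[0,0,0]],
])

```text
t: 21.8
eef_pos: [617.1, 158.8, 69.2]
tcp_rot: [-3.14, 0.0, 0.882]
ft_force: [-4.1, 2.8, 5.0]
opening: 0.27
```

```bash
python3 cr.py; cat >> h.py <<'E'
def arc(phi,D=0.05,n=4):
    a=phi+np.arange(n+1)*D
    return [[[round(float(80/30*(np.cos(a[i])-np.cos(a[i+1]))),2),round(float(80/30*(np.sin(a[i])-np.sin(a[i+1]))),2),0],[0,0,0]] for i in range(n)]
E
python3 -c "
from h import *
for k in range(26): print(round(3.14+.2*k,2),[r[0][:2] for r in arc(3.14+.2*k)])"
```

```text
t 21.8 phi 3.154 r 79.7 Ftan -4.92 Frad -0.52 Fz 5.0 z 69.2
3.14 [[-0.0, 0.13], [-0.01, 0.13], [-0.02, 0.13], [-0.02, 0.13]]
3.34 [[-0.03, 0.13], [-0.04, 0.13], [-0.04, 0.13], [-0.05, 0.12]]
3.54 [[-0.05, 0.12], [-0.06, 0.12], [-0.07, 0.12], [-0.07, 0.11]]
3.74 [[-0.08, 0.11], [-0.08, 0.1], [-0.09, 0.1], [-0.09, 0.1]]
3.94 [[-0.1, 0.09], [-0.1, 0.09], [-0.11, 0.08], [-0.11, 0.07]]
4.14 [[-0.11, 0.07], [-0.12, 0.06], [-0.12, 0.06], [-0.12, 0.05]]
4.34 [[-0.13, 0.05], [-0.13, 0.04], [-0.13, 0.03], [-0.13, 0.03]]
4.54 [[-0.13, 0.02], [-0.13, 0.01], [-0.13, 0.01], [-0.13, -0.0]]
4.74 [[-0.13, -0.01], [-0.13, -0.01], [-0.13, -0.02], [-0.13, -0.03]]
4.94 [[-0.13, -0.03], [-0.13, -0.04], [-0.13, -0.05], [-0.12, -0.05]]
5.14 [[-0.12, -0.06], [-0.12, -0.06], [-0.11, -0.07], [-0.11, -0.08]]
5.34 [[-0.11, -0.08], [-0.1, -0.09], [-0.1, -0.09], [-0.09, -0.1]]
5.54 [[-0.09, -0.1], [-0.08, -0.1], [-0.08, -0.11], [-0.07, -0.11]]
5.74 [[-0.07, -0.12], [-0.06, -0.12], [-0.05, -0.12], [-0.05, -0.12]]
5.94 [[-0.04, -0.13], [-0.04, -0.13], [-0.03, -0.13], [-0.02, -0.13]]
6.14 [[-0.02, -0.13], [-0.01, -0.13], [-0.0, -0.13], [0.0, -0.13]]
6.34 [[0.01, -0.13], [0.02, -0.13], [0.02, -0.13], [0.03, -0.13]]
6.54 [[0.04, -0.13], [0.04, -0.13], [0.05, -0.12], [0.06, -0.12]]
6.74 [[0.06, -0.12], [0.07, -0.11], [0.07, -0.11], [0.08, -0.11]]
6.94 [[0.08, -0.1], [0.09, -0.1], [0.09, -0.09], [0.1, -0.09]]
7.14 [[0.1, -0.08], [0.11, -0.08], [0.11, -0.07], [0.11, -0.07]]
7.34 [[0.12, -0.06], [0.12, -0.06], [0.12, -0.05], [0.13, -0.04]]
7.54 [[0.13, -0.04], [0.13, -0.03], [0.13, -0.03], [0.13, -0.02]]
7.74 [[0.13, -0.01], [0.13, -0.01], [0.13, 0.0], [0.13, 0.01]]
7.94 [[0.13, 0.01], [0.13, 0.02], [0.13, 0.03], [0.13, 0.03]]
8.14 [[0.13, 0.04], [0.12, 0.05], [0.12, 0.05], [0.12, 0.06]]
```

Call:
drive_tool([
  [[0,0.13,0],[0,0,0]],
  [[-0.01,0.13,0],[0,0,0]],
  [[-0.02,0.13,0],[0,0,0]],
  [[-0.02,0.13,0],[0,0,0]],
])

```text
t: 22.13
eef_pos: [628.1, 147.2, 69.5]
tcp_rot: [-3.141, -0.001, 0.881]
ft_force: [-0.6, 4.1, 2.8]
opening: 0.267
```

Call:
drive_tool([
  [[-0.03,0.13,0],[0,0,0]],
  [[-0.04,0.13,0],[0,0,0]],
  [[-0.04,0.13,0],[0,0,0]],
  [[-0.05,0.12,0],[0,0,0]],
])

```text
t: 22.47
eef_pos: [636.9, 133.2, 69.5]
tcp_rot: [3.141, -0.001, 0.882]
ft_force: [1.3, 4.2, 1.9]
opening: 0.268
```

```bash
python3 cr.py
```

```text
t 22.47 phi 3.564 r 79.5 Ftan -3.23 Frad 3.03 Fz 1.9 z 69.5
```

Call:
drive_tool([
  [[-0.05,0.12,0],[0,0,0]],
  [[-0.06,0.12,0],[0,0,0]],
  [[-0.07,0.12,0],[0,0,0]],
  [[-0.07,0.11,0],[0,0,0]],
])

```text
t: 22.8
eef_pos: [642.9, 117.7, 69.4]
tcp_rot: [-3.142, -0.0, 0.881]
ft_force: [0.4, 4.7, 3.8]
opening: 0.273
```

```bash
python3 cr.py
```

```text
t 22.8 phi 3.772 r 79.6 Ftan -4.4 Frad 1.56 Fz 3.8 z 69.4
```

Call:
drive_tool([
  [[-0.08,0.11,0],[0,0,0]],
  [[-0.08,0.1,0],[0,0,0]],
  [[-0.09,0.1,0],[0,0,0]],
  [[-0.09,0.1,0],[0,0,0]],
])

```text
t: 23.13
eef_pos: [645.4, 101.9, 69.4]
tcp_rot: [-3.141, 0.0, 0.882]
ft_force: [-0.6, 4.0, 3.2]
opening: 0.27
```

```bash
python3 cr.py
```

```text
t 23.13 phi 3.973 r 79.8 Ftan -4.02 Frad -0.4 Fz 3.2 z 69.4
```

Call:
drive_tool([
  [[-0.1,0.09,0],[0,0,0]],
  [[-0.1,0.09,0],[0,0,0]],
  [[-0.11,0.08,0],[0,0,0]],
  [[-0.11,0.07,0],[0,0,0]],
])

```text
t: 23.47
eef_pos: [644.9, 86.0, 69.3]
tcp_rot: [-3.141, 0.001, 0.882]
ft_force: [-1.6, 5.0, 4.0]
opening: 0.269
```

```bash
python3 cr.py
```

```text
t 23.47 phi 4.173 r 79.9 Ftan -4.72 Frad -2.34 Fz 4.0 z 69.3
```

Call:
drive_tool([
  [[-0.11,0.07,0],[0,0,0]],
  [[-0.12,0.06,0],[0,0,0]],
  [[-0.12,0.06,0],[0,0,0]],
  [[-0.12,0.05,0],[0,0,0]],
])

```text
t: 23.8
eef_pos: [641.2, 70.7, 69.3]
tcp_rot: [-3.14, 0.001, 0.882]
ft_force: [-4.2, 6.1, 5.1]
opening: 0.272
```

```bash
python3 cr.py
```

```text
t 23.8 phi 4.37 r 80.0 Ftan -4.3 Frad -5.96 Fz 5.1 z 69.3
```

Call:
drive_tool([
  [[-0.13,0.05,0],[0,0,0]],
  [[-0.13,0.04,0],[0,0,0]],
  [[-0.13,0.03,0],[0,0,0]],
  [[-0.13,0.03,0],[0,0,0]],
])

```text
t: 24.13
eef_pos: [634.5, 56.1, 69.2]
tcp_rot: [-3.14, 0.001, 0.881]
ft_force: [-4.6, 8.2, 4.3]
opening: 0.269
```

```bash
python3 cr.py
```

```text
t 24.13 phi 4.571 r 80.3 Ftan -4.65 Frad -8.14 Fz 4.3 z 69.2
```

Call:
drive_tool([
  [[-0.13,0,0],[0,0,0]],
  [[-0.13,0.01,0],[0,0,0]],
  [[-0.13,0,0],[0,0,0]],
  [[-0.13,-0.01,0],[0,0,0]],
])

```text
t: 24.47
eef_pos: [625.3, 43.9, 69.4]
tcp_rot: [-3.141, -0.0, 0.882]
ft_force: [-0.3, 6.3, 2.9]
opening: 0.271
```

```bash
python3 cr.py
```

```text
t 24.47 phi 4.762 r 80.2 Ftan -4.48 Frad -4.46 Fz 2.9 z 69.4
```

Call:
drive_tool([
  [[-0.13,-0.01,0],[0,0,0]],
  [[-0.13,-0.01,0],[0,0,0]],
  [[-0.13,-0.02,0],[0,0,0]],
  [[-0.13,-0.03,0],[0,0,0]],
])

```text
t: 24.8
eef_pos: [614.0, 33.3, 69.4]
tcp_rot: [-3.141, -0.001, 0.881]
ft_force: [1.7, 8.4, 2.1]
opening: 0.268
```

```bash
python3 cr.py
```

```text
t 24.8 phi 4.955 r 80.4 Ftan -6.39 Frad -5.66 Fz 2.1 z 69.4
```

Call:
drive_tool([
  [[-0.13,-0.03,0],[0,0,0]],
  [[-0.12,-0.04,0],[0,0,0]],
  [[0,0,0],[0,0,0]],
])

```text
t: 25.05
eef_pos: [607.6, 29.0, 69.5]
tcp_rot: [3.141, -0.001, 0.881]
ft_force: [0.7, 9.2, 1.6]
opening: 0.272
```

```bash
python3 cr.py
```

```text
t 25.05 phi 5.051 r 80.4 Ftan -5.36 Frad -7.51 Fz 1.6 z 69.5
```

Call:
drive_tool([
  [[-0.12,-0.07,0],[0,0,0]],
  [[-0.12,-0.05,0],[0,0,0]],
  [[0,0,0],[0,0,0]],
])

```text
t: 25.3
eef_pos: [601.0, 25.5, 69.6]
tcp_rot: [3.14, -0.002, 0.881]
ft_force: [4.9, 7.2, 0.3]
opening: 0.267
```

```bash
python3 cr.py
```

```text
t 25.3 phi 5.143 r 80.4 Ftan -7.53 Frad -4.3 Fz 0.3 z 69.6
```

Call:
drive_tool([
  [[0,0,0],[0,0,0]],
])

```text
t: 25.38
eef_pos: [601.2, 25.6, 69.6]
tcp_rot: [3.14, -0.002, 0.881]
ft_force: [4.7, 6.8, 0.6]
opening: 0.27
```

```bash
python3 cr.py
```

```text
t 25.38 phi 5.141 r 80.4 Ftan -7.21 Frad -4.06 Fz 0.6 z 69.6
```

Call:
drive_tool([
  [[0,0,0],[0,0,0]],
])

```text
t: 25.47
eef_pos: [601.3, 25.6, 69.6]
tcp_rot: [3.14, -0.002, 0.881]
ft_force: [4.2, 7.2, 0.6]
opening: 0.266
```

```bash
python3 cr.py
```

```text
t 25.47 phi 5.14 r 80.3 Ftan -6.95 Frad -4.59 Fz 0.6 z 69.6
```

Call:
drive_tool([
  [[-0.14,-0.08,0],[0,0,0]],
  [[0,0,0],[0,0,0]],
  [[0,0,0],[0,0,0]],
])

```text
t: 25.72
eef_pos: [597.1, 23.7, 69.7]
tcp_rot: [3.139, -0.003, 0.881]
ft_force: [6.3, 6.2, -0.6]
opening: 0.266
```

```bash
python3 cr.py
```

```text
t 25.72 phi 5.196 r 80.3 Ftan -8.23 Frad -3.24 Fz -0.6 z 69.7
```

Call:
drive_tool([
  [[0,0,0],[0,0,0]],
])

```text
t: 25.8
eef_pos: [597.2, 23.8, 69.7]
tcp_rot: [3.139, -0.003, 0.881]
ft_force: [6.4, 6.7, -0.4]
opening: 0.266
```

```bash
python3 cr.py
```

```text
t 25.8 phi 5.195 r 80.3 Ftan -8.55 Frad -3.62 Fz -0.4 z 69.7
```

Call:
drive_tool([
  [[0.17,0.09,0],[0,0,0]],
  [[0.18,0.07,0],[0,0,0]],
  [[0.19,0.06,0],[0,0,0]],
  [[0.2,0.05,0],[0,0,0]],
  [[0,0,0],[0,0,0]],
])

```text
t: 26.22
eef_pos: [617.0, 36.1, 69.4]
tcp_rot: [3.141, -0.001, 0.882]
ft_force: [1.9, 3.2, 3.4]
opening: 0.27
```

```bash
python3 cr.py
```

```text
t 26.22 phi 4.904 r 80.1 Ftan -3.51 Frad -1.18 Fz 3.4 z 69.4
```

Call:
drive_tool([
  [[0.16,0.02,0],[0,0,0]],
  [[0.16,0.02,0],[0,0,0]],
  [[0,0,0],[0,0,0]],
  [[0,0,0],[0,0,0]],
])

```text
t: 26.55
eef_pos: [623.6, 42.3, 69.5]
tcp_rot: [3.141, -0.001, 0.882]
ft_force: [3.0, -0.1, 2.6]
opening: 0.267
```

```bash
python3 cr.py; python3 -c "
from h import *
for n in ['side','scene']:
  p=env.read_camera(n); im=p['pixels']
  u,v=proj(p,[565,97,90]).astype(int)
  v0=max(v-55,0);u0=max(u-60,0); cv2.imwrite('pics/%s7c.png'%n,cv2.resize(im[v0:v+55,u0:u+70],None,fx=5,fy=5,interpolation=cv2.INTER_CUBIC))
"
```

```text
t 26.55 phi 4.79 r 80.0 Ftan -2.0 Frad 2.28 Fz 2.6 z 69.5
```

View pics/scene7c.png

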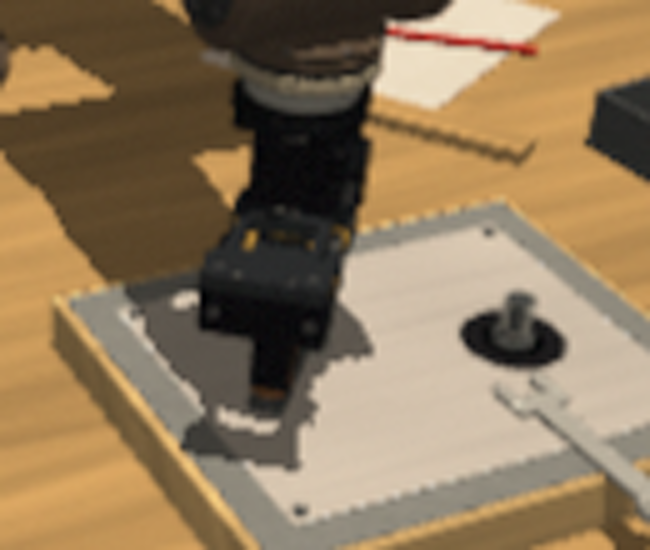

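View pics/side7c.png

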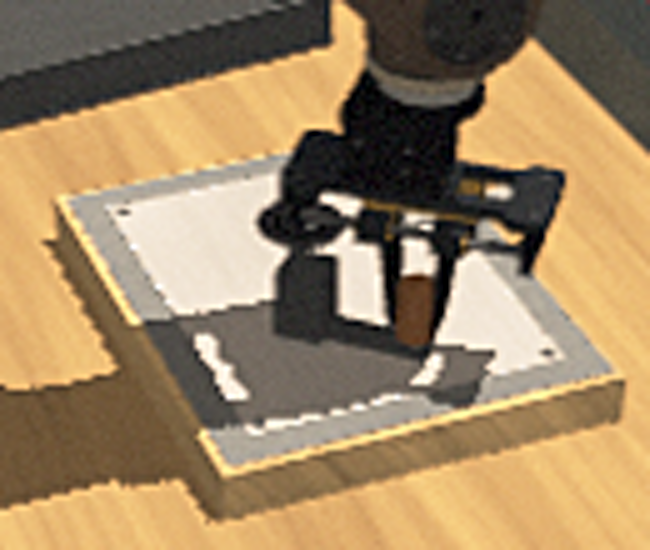

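Call:
drive_tool([
  [[0,0,0],[0,0,0]],
  [[0,0,0],[0,0,0]],
  [[0,0,0],[0,0,0]],
  [[0,0,0],[0,0,0]],
  [[0,0,0],[0,0,0]],
], jaw=0)

```text
t: 27.07
eef_pos: [622.8, 42.4, 69.2]
tcp_rot: [-3.141, 0.0, 0.882]
ft_force: [-0.5, 0.2, -0.3]
opening: 0.492
```

Call:
drive_tool([
  [[0,0,-0.2],[0,0,0]],
  [[0,0,-0.5],[0,0,0]],
  [[0,0,-0.6],[0,0,0]],
  [[0,0,-0.8],[0,0,0]],
  [[0,0,-0.8],[0,0,0]],
])

```text
t: 27.48
eef_pos: [622.8, 42.4, 157.5]
tcp_rot: [-3.141, 0.0, 0.882]
ft_force: [0.5, -0.6, 0.3]
opening: 0.505
```

Call:
drive_tool([
  [[0,0,-0.9],[0,0,0]],
  [[-0.6,0,-0.9],[0,0,0]],
  [[-0.9,0,-0.9],[0,0,0]],
  [[-0.9,0,-0.5],[0,0,0]],
  [[-0.6,0,0],[0,0,0]],
])

```text
t: 27.9
eef_pos: [565.6, -28.3, 256.4]
tcp_rot: [3.137, -0.002, 0.882]
ft_force: [-0.0, -0.9, -0.4]
opening: 0.498
```

Call:
drive_tool([
  [[0,0,0],[0,0,0]],
  [[0,0,0],[0,0,0]],
  [[0,0,0],[0,0,0]],
])

```text
t: 28.15
eef_pos: [566.1, -26.7, 252.4]
tcp_rot: [-3.141, -0.0, 0.881]
ft_force: [-0.7, 0.4, 0.2]
opening: 0.503
```

```bash
python3 -c "
from h import *
print(env.state()['ft_force'])
for n in ['side','scene','wrist']:
  p=env.read_camera(n); im=p['pixels']; cv2.imwrite('pics/%s8.png'%n,im); np.save(n+'8.npy',p,allow_pickle=True)
  for t in ['crank_grip','crank_hub','crank_socket','collet_wrench']: print(n,t,[(round(d['score'],2),np.round(d['point'],1)) for d in env.tip_of(t,p)])
  u,v=proj(p,[565,97,90]).astype(int)
  v0=max(v-55,0);u0=max(u-60,0); cv2.imwrite('pics/%s8c.png'%n,cv2.resize(im[v0:v+55,u0:u+70],None,fx=5,fy=5,interpolation=cv2.INTER_CUBIC))
"
```

```text
[-0.69623267  0.40910615  0.19893381]
side crank_grip [(0.84, array([625.4,  48.3,  84.2])), (0.65, array([ 617.8, -513.3,   37.3])), (0.6, array([ 842.4, -143.2,   39. ]))]
side crank_hub [(0.57, array([560.6,  95.4,  76.8])), (0.55, array([ 635.4, -434.2,   26. ])), (0.51, array([ 769.5, -179.2,   25.5]))]
side crank_socket [(0.64, array([ 7.761e+02, -1.769e+02,  4.000e-01])), (0.61, array([ 6.308e+02, -4.328e+02,  2.000e-01]))]
side collet_wrench [(0.7, array([735.2, 199.4,  37.2]))]
scene crank_grip [(0.94, array([626.6,  45.7,  83.5])), (0.93, array([ 612.9, -509.3,   37. ])), (0.61, array([ 841.7, -144.3,   34.5]))]
scene crank_hub [(0.86, array([ 768.9, -177.7,   23.3])), (0.79, array([ 642.6, -431.8,   27. ])), (0.76, array([564.3,  97.2,  74.6]))]
scene crank_socket [(0.88, array([ 637.3, -431. ,   -7.2])), (0.79, array([563.9,  97.3,  47.9])), (0.72, array([ 7.738e+02, -1.752e+02,  6.000e-01]))]
scene collet_wrench [(0.73, array([735.3, 198.8,  41.7]))]
wrist crank_grip [(0.73, array([ 841. , -141.5,   36.8])), (0.66, array([627.2,  46. ,  88.4]))]
wrist crank_hub [(0.77, array([566.4,  92.1,  73.3])), (0.67, array([ 777.4, -183.3,   27.6]))]
wrist crank_socket [(0.82, array([ 771.1, -180.9,    1.8])), (0.56, array([562.4,  93.8,  49.5]))]
wrist collet_wrench []
```

View pics/side8c.png

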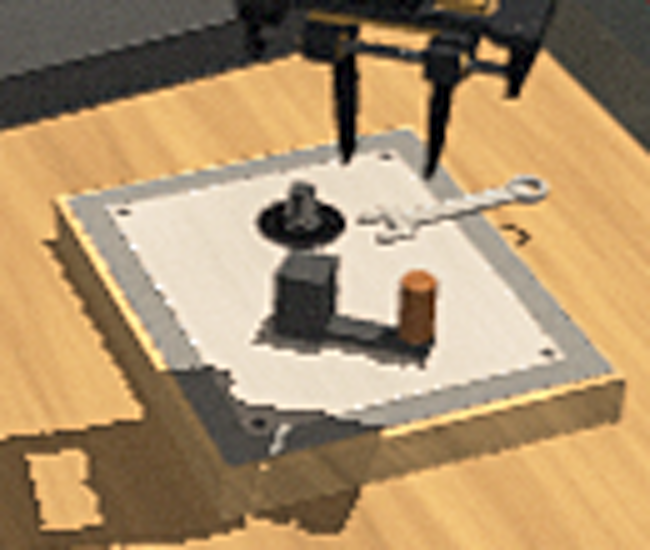

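View pics/scene8c.png

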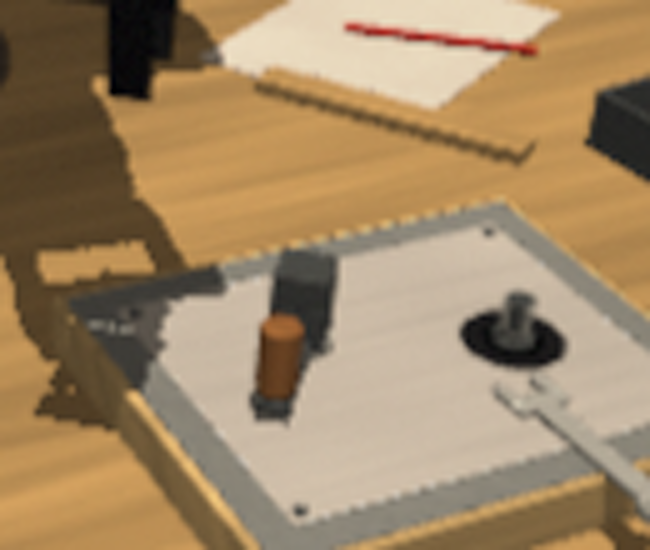

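View pics/wrist8.png

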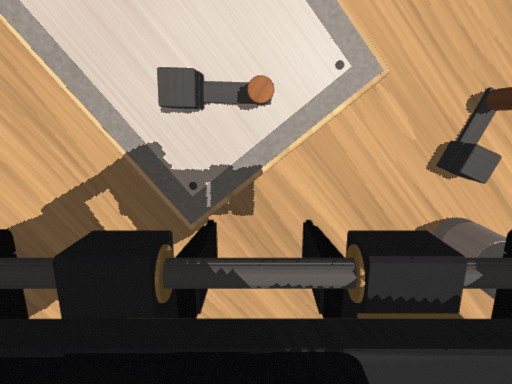

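```bash
python3 -c "
from h import *
print(env.state()['t']); print(env.job_done())"
```

```text
28.9
the job is handed in; nothing more can be done
None
```

The crank is fully home on the square shaft, the lift is wound firm against its stop, and the gripper has let go and is clear. I handed the job in at 28.9 s; the hand-in gives no verdict.

- **Fitting:** I took the crank nearest the base by its hub and turned it to the shaft's angle, measured as 0.883 rad from the wrist picture. It slid down with almost no force and met the collar at the expected height, with about 7 N of contact.
- **Winding:** I wound it clockwise by the knob for about 1.83 turns. At the stop the force at the knob rose from about 4.5 N to about 8.4 N, roughly 0.35 to 0.42 rad of twist. Easing back 0.29 rad dropped the force to 3.5 N, at about the coupling's spring rate. I then eased back until about 2 N was left before opening the fingers.
- **Last checks:**
  - The pictures put the hub and socket within about 3 mm of the shaft axis by the scene camera. The wrist and side estimates were up to about 5 mm off, which I put down to detector error.
  - The socket height read about 48 mm, which is home.
  - The cutter stands visibly raised.
  - The wrench reads within about 3 mm of where it started.
  - I did not measure the tin and the rule again, but the arm kept clear of them.
- **Disagreement:** The radial force on the knob reached 15 N in the first turn because my circle was slightly off centre. I corrected this as I went.

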